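Stack and close the washer trays

TASK

Stack every washer tray on the dock of its own colour, blue on blue and green on green, with each notch over the yellow key below it so that the trays sit fully down. Then put the cover with the matching handle colour on top of each stack, notch over the key, and press it down until it snaps home and sits level, flat on the rim. Leave the screwdriver, the carton and the big loose washer where they are.

Things in the scene. Friction and masses are not known exactly. Their poses are not given: they have to be found in the camera images.
- blue_1_c (a point): blue tray 1 (one of the 4 trays may be absent), 112 x 60 mm (x, y), 45 high to the rim, 0.28 kg, fixed washers inside; its centre, 22.5 mm above the underside. Yellow key 14 mm wide, 10 mm proud, on the rim's +x end; under it a notch 20 wide, 14 high in the end wall. A foot 99 x 47, 5 deep, drops into the mouth below (104 x 52), so each tray adds 40 mm. Long outer walls plain: grasp across y
- blue_2_c (a point): blue tray 2 (one of the 4 trays may be absent), 112 x 60 mm (x, y), 45 high to the rim, 0.28 kg, fixed washers inside; its centre, 22.5 mm above the underside. Yellow key 14 mm wide, 10 mm proud, on the rim's +x end; under it a notch 20 wide, 14 high in the end wall. A foot 99 x 47, 5 deep, drops into the mouth below (104 x 52), so each tray adds 40 mm. Long outer walls plain: grasp across y
- blue_cover_c (a point): blue-handled cover: grey plate 112 x 60 x 5 mm, +x end notched 20 mm for the key, plug 99 x 47 x 10 deep below, bar handle 64 x 16 x 25 high along x (2 mm towards -x). Its middle, 20 mm above the plug's foot and below the handle's top, 5 above the plate. Spring balls stop it 7 mm high; 10 to 18 N down on the handle snaps it home, this point 10 mm above the rim
- blue_dock_rim (a point): blue dock, fixed: frame 112 x 60 mm, mouth 104 x 52, on a thin plate 146 x 92; the middle of its mouth at rim height (20 mm above the bench). x points to its yellow key, which stands on the rim's +x end like a tray's; z up. A tray seated on it has its underside 5 mm below this point, its centre 17.5 mm and its rim 40 mm above it; a second tray is 40 mm higher
- green_1_c (a point): green tray 1 (one of the 4 trays may be absent), 112 x 60 mm (x, y), 45 high to the rim, 0.28 kg, fixed washers inside; its centre, 22.5 mm above the underside. Yellow key 14 mm wide, 10 mm proud, on the rim's +x end; under it a notch 20 wide, 14 high in the end wall. A foot 99 x 47, 5 deep, drops into the mouth below (104 x 52), so each tray adds 40 mm. Long outer walls plain: grasp across y
- green_2_c (a point): green tray 2 (one of the 4 trays may be absent), 112 x 60 mm (x, y), 45 high to the rim, 0.28 kg, fixed washers inside; its centre, 22.5 mm above the underside. Yellow key 14 mm wide, 10 mm proud, on the rim's +x end; under it a notch 20 wide, 14 high in the end wall. A foot 99 x 47, 5 deep, drops into the mouth below (104 x 52), so each tray adds 40 mm. Long outer walls plain: grasp across y
- green_cover_c (a point): green-handled cover: grey plate 112 x 60 x 5 mm, +x end notched 20 mm for the key, plug 99 x 47 x 10 deep below, bar handle 64 x 16 x 25 high along x (2 mm towards -x). Its middle, 20 mm above the plug's foot and below the handle's top, 5 above the plate. Spring balls stop it 7 mm high; 10 to 18 N down on the handle snaps it home, this point 10 mm above the rim
- green_dock_rim (a point): green dock, fixed: frame 112 x 60 mm, mouth 104 x 52, on a thin plate 146 x 92; the middle of its mouth at rim height (20 mm above the bench). x points to its yellow key, which stands on the rim's +x end like a tray's; z up. A tray seated on it has its underside 5 mm below this point, its centre 17.5 mm and its rim 40 mm above it; a second tray is 40 mm higher
- screwdriver: bystander: screwdriver 200 mm, lying beyond the docks; leave alone; origin in its middle region
- carton: bystander: cardboard carton 70 x 110 x 45 mm, beyond the docks; leave alone; origin under its centre
- big_washer: bystander: steel washer of 84 mm diameter, 8 mm thick, between robot and docks; leave alone; origin under its centre
Things that resemble listed ones, but are neither listed nor needed, are in the scene too. Leave any purple, red or turquoise look-alike of the part that bears blue_dock_rim alone.

How it is judged:
At the end, for the whole second after the job is handed in: Every tray present sits on the dock of its colour, directly or on the other tray of that colour, and the cover of that colour sits on top: each within 12 mm and 0.2 rad of the dock's middle and direction, at its fully seated height within 3 mm, level within 0.035 rad (horizontal distance between each of blue_1_c, blue_2_c, blue_cover_c and blue_dock_rim below 0.012 m and angle between the x axis of each of blue_1_c, blue_2_c, blue_cover_c and the x axis of blue_dock_rim, either way round below 0.2 rad and angle between each of blue_1_c, blue_2_c, blue_cover_c, green_1_c, green_2_c, green_cover_c's own z axis and vertical below 0.035 rad and (z of blue_1_c in the frame of blue_dock_rim between 0.0145 and 0.0205 m or z of blue_1_c in the frame of blue_dock_rim between 0.0545 and 0.0605 m) and (z of blue_2_c in the frame of blue_dock_rim between 0.0145 and 0.0205 m or z of blue_2_c in the frame of blue_dock_rim between 0.0545 and 0.0605 m) and (z of blue_cover_c in the frame of blue_dock_rim between 0.047 and 0.053 m or z of blue_cover_c in the frame of blue_dock_rim between 0.087 and 0.093 m) and horizontal distance between each of green_1_c, green_2_c, green_cover_c and green_dock_rim below 0.012 m and angle between the x axis of each of green_1_c, green_2_c, green_cover_c and the x axis of green_dock_rim, either way round below 0.2 rad and (z of green_1_c in the frame of green_dock_rim between 0.0145 and 0.0205 m or z of green_1_c in the frame of green_dock_rim between 0.0545 and 0.0605 m) and (z of green_2_c in the frame of green_dock_rim between 0.0145 and 0.0205 m or z of green_2_c in the frame of green_dock_rim between 0.0545 and 0.0605 m) and (z of green_cover_c in the frame of green_dock_rim between 0.047 and 0.053 m or z of green_cover_c in the frame of green_dock_rim between 0.087 and 0.093 m)); the robot touches nothing.
It fails at once if the screwdriver is shifted by more than 30 mm (distance of screwdriver from where it was at the start of the episode above 0.03 m).
It fails at once if the carton is shifted by more than 30 mm (distance of carton from where it was at the start of the episode above 0.03 m).
It fails at once if the big washer is shifted by more than 30 mm (distance of big_washer from where it was at the start of the episode above 0.03 m).
Of blue_1, blue_2, green_1, green_2 only 3 to 4 are there at a start; the rules pass over those that are not, and their reading is None.
At some moment in a run one of blue_1, blue_2, green_1, green_2, blue_cover, green_cover may be knocked a few centimetres aside while the robot is not near it.
Once in a run the grip may slacken for a moment while it holds something.
It also fails if it takes over 208 s, if anything falls off the work surface, if the arm or the gripper's body presses on something with over 40 N, if the wrist force passes 120 N, or if a joint passes its speed limit or range.

ROBOT

A 6-joint arm with a two-finger parallel gripper is mounted at the origin on the work surface. World frame = base frame: x ahead of the robot, y to its left, z up, the work surface at z = 0. Lengths are in m, angles in rad, forces in N, time in s.
With the tool pointing down it reaches from about 0.375 to 0.975 m from the base axis. Payload 3.8 kg.
Tool frame: the origin (TCP) lies at the very end of the fingers, on their centre line; the grasp point (between the pads) lies 19 mm behind it (bot.grip_point_offset is the distance from the TCP to the grasp point, in m); z points along the fingers, x is the direction in which the jaws open and shut, and the axes are right-handed (so a half turn about z gives the same grasp; the last joint's range is limited). The gripper opens to 85 mm and grips with 20 to 120 N. Pads are 22 mm wide; open, the fingers measure 114 mm over their backs; the gripper's body (76 mm by 85 mm) begins 54 mm behind the grasp point. The pads swing forward as they close: fully open they stand 13 mm farther back than shut.
Start: joints at [1.076, 0.264, 1.604, -0, 1.274, -0.037], TCP at [0.298, 0.605, 0.231] pointing down, gripper open.
Joint ranges: [-2.63, 2.63], [-0.94, 2.18], [0.31, 2.57], [-1.31, 4.45], [0, 2.66], [-2.55, 2.55]. Speed limits (rad/s): [2.57, 2.57, 3.14, 3.14, 3.14, 3.14].

INTERFACE

Orientations are given as a rotation vector (axis times angle).
In Python, from workcell import bot, read_camera gives the robot as it stands.
- The arm moves only by the tool arm_command, never from a script. Its argument "rows" is a list of rows, each an object with "delta_rot": the turn, a rotation vector about the tool's x, y, z in rad, a list of three; "xyz": the shift along the tool's x, y, z in m, a list of three; "gripper": the finger opening in m, from 0 to 0.0854. A call has 1 to 12 rows; each row shifts and turns the commanded pose from where the row before left it, along the tool's axes as they then stand; what a row does not reach is not made up. A row lasts 1/10 s, in which the tool goes at most 50 mm and 8.59 degrees, less where a joint would pass 70% of its speed; a pose out of reach is approached as far as the arm can. A call is refused whole if a number of a shift passes 0.05 or a number of a turn 0.15, either way. A call with a gripper value outside its range is refused whole. The fingers move at their own pace and stop on an object; "force" is the grip in N (left out, the last holds). Time passes only in rows, so rows that do not move let the fingers close. It gives the time, the measured TCP pose, the force and the opening at its end, in the units of the state.
- bot.read_state(): the state, without advancing time (a new reading comes with each control period).
- read_camera(name): name is "side" or "top"; returns a dict with "pixels" (384x512x3 uint8, red, green, blue), "range_z" (384x512 float32, m along the optical axis (not along the pixel's ray), 0 where there is no reading), "intrinsics" (3x3 intrinsics, pixels), "dist_coeffs" ([k1, k2, p1, p2, k3] as OpenCV has them; the pictures are not rectified), "camera_from_world" (4x4, takes a point from world to camera coordinates). Camera axes: x right, y up, looking along -z (the intrinsics and any distortion apply to the point x, -y, -z); pixel columns grow to the right and rows downward; lengths in m; the calibration is good to about 2 mm. A picture is of the moment at which its call begins.
- bot.finish_job(): hands the job in, once; it reports no verdict.
The state is a dict: "time": time; "q": joint angles; "joint_vel": joint speeds; "joint_torque": joint torques, N m; "tool_pos": TCP position; "tcp_rot": TCP orientation; "wrist_force": force on the tool from outside, world axes, zero at the start; "torque": the same for the moment, N m; "width": opening from 0.0 (shut) to 1.0 (fully open).
Only numpy, scipy, OpenCV 4.12 (cv2) and the standard library are available. Lean on these libraries where they do the work, as an engineer would, in place of code of your own. Each camera call takes 0.05 s, during which the arm holds its last target.

## Working session

There is one attempt and no reset: what is moved stays moved. The work goes in short steps, Python scripts to look and compute and a tool call to move; the robot and the scene stay as the last step left them, time stands still between calls to the robot, and variables do not carry over. Pictures are saved under pics/ and viewed, and the job is handed in when it is done.

Besides the shell and the picture viewer there is one more tool, called after "Emit:" as name(argument=value, ...) on one line, values as JSON. arm_command: Moves the arm, as the interface text tells. Its arguments: {"type":"object","properties":{"rows":{"type":"array","items":{"type":"object","properties":{"delta_rot":{"type":"array","items":{"type":"number"}},"xyz":{"type":"array","items":{"type":"number"}},"gripper":{"type":"number"}}}},"force":{"type":"number"}},"required":["rows"]}

```bash
ls; mkdir -p pics
python3 - <<'E'
from workcell import bot, read_camera
import cv2,numpy as np
print(bot.read_state(), bot.grip_point_offset)
for n in ["top","side"]:
    c=read_camera(n); cv2.imwrite(f"pics/{n}0.png",c["pixels"][:,:,::-1]); print(n,c["intrinsics"],c["dist_coeffs"],c["camera_from_world"]); np.savez(f"{n}0.npz",**c)
E
```

```text
pics
{'time': 0.0, 'q': array([ 1.07608493e+00,  2.64746117e-01,  1.60539373e+00,  1.29875534e-05,
        1.27371068e+00, -3.68978600e-02]), 'joint_vel': array([ 0.00056477, -0.00050306, -0.00123807,  0.00065614,  0.00101027,
       -0.00163983]), 'joint_torque': array([ 1.30972039e-03, -5.15101254e+01, -3.67319298e+01, -1.52814564e-04,
        1.31420323e-02, -2.32736693e-05]), 'tool_pos': array([0.29798459, 0.60483526, 0.22995613]), 'tcp_rot': array([ 2.66662818,  1.65882908, -0.00308717]), 'wrist_force': array([ 0.01519919, -0.51621845,  0.11981173]), 'torque': array([ 0.02042959,  0.03201149, -0.01273305]), 'width': 1.0005256082169862} 0.0187
top [[422.31661068   0.         253.68220909]
 [  0.         422.31661068 191.70218556]
 [  0.           0.           1.        ]] [-0.15322895  0.          0.          0.          0.        ] [[-0.01622742 -0.99977995  0.01329342 -0.08750037]
 [ 0.99743518 -0.01525955  0.06992996 -0.51662123]
 [-0.06971172  0.01439411  0.99746333 -1.45104372]
 [ 0.          0.          0.          1.        ]]
side [[483.60289773   0.         260.3292869 ]
 [  0.         483.60289773 190.05347683]
 [  0.           0.           1.        ]] [-0.20785322  0.          0.          0.          0.        ] [[ 0.8565481  -0.51566325 -0.02041489 -0.4834105 ]
 [ 0.34181494  0.53724973  0.77105465 -0.19991574]
 [-0.38663665 -0.66742351  0.63644164 -1.51951986]
 [ 0.          0.          0.          1.        ]]
```

View pics/top0.png

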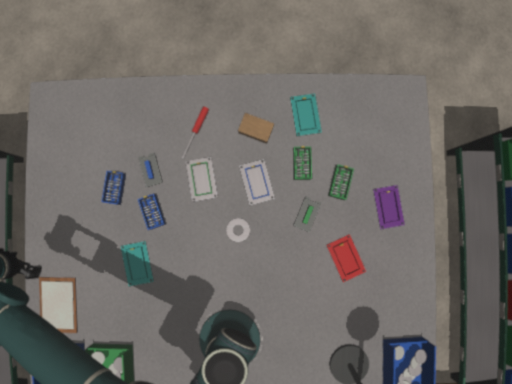

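View pics/side0.png

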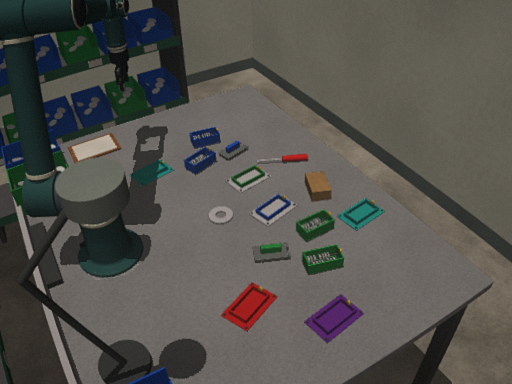

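```bash
cat > lib.py <<'E'
import numpy as np,cv2
from scipy.spatial.transform import Rotation as Ro
def rays(c,uv):
    uv=np.asarray(uv,float).reshape(-1,1,2)
    n=cv2.undistortPoints(uv,c["intrinsics"],c["dist_coeffs"])[:,0]
    d=np.c_[n[:,0],-n[:,1],-np.ones(len(n))]  # camera coords, depth 1
    M=c["camera_from_world"];R=M[:3,:3];t=M[:3,3]
    return -R.T@t, d@R   # origin, dirs (unit depth)
def onplane(c,uv,z):
    o,d=rays(c,uv); s=(z-o[2])/d[:,2]; return o+d*s[:,None]
def proj(c,P):
    P=np.atleast_2d(P).astype(float);M=c["camera_from_world"];p=P@M[:3,:3].T+M[:3,3]
    p=p*[1,-1,-1]
    return cv2.projectPoints(p.reshape(-1,1,3),np.zeros(3),np.zeros(3),c["intrinsics"],c["dist_coeffs"])[0][:,0]
def cloud(c):
    h,w=c["range_z"].shape
    u,v=np.meshgrid(np.arange(w),np.arange(h))
    o,d=rays(c,np.c_[u.ravel(),v.ravel()])
    return (o+d*c["range_z"].ravel()[:,None]).reshape(h,w,3)
E
python3 - <<'E'
from lib import *
for n in ["top","side"]:
    c=np.load(f"{n}0.npz"); P=cloud(c)
    if n=="top":
        for nm,(u,v) in dict(b1=(114,187),b2=(152,212),bc=(150,169),gd=(202,180),bd=(257,183),g1=(302,163),g2=(340,182),gc=(307,213),table=(200,250),table2=(400,150)).items():
            print(nm,P[v,u].round(4), P[v-2:v+3,u-2:u+3,2].round(3).ravel()[::3])
    im=c["pixels"][:,:,::-1]
    if n=="top":
        a=cv2.resize(im[140:240,95:225],None,fx=6,fy=6,interpolation=cv2.INTER_CUBIC);cv2.imwrite("pics/ta.png",a)
        a=cv2.resize(im[140:240,235:365],None,fx=6,fy=6,interpolation=cv2.INTER_CUBIC);cv2.imwrite("pics/tb.png",a)
    else:
        a=cv2.resize(im[120:285,180:380],None,fx=3.6,fy=3.6,interpolation=cv2.INTER_CUBIC);cv2.imwrite("pics/sa.png",a)
E
```

```text
b1 [0.5408 0.4025 0.0015] [ 0.006  0.009  0.026 -0.     0.001  0.004  0.006  0.023  0.031]
b2 [0.4499 0.2632 0.0062] [0.009 0.003 0.02  0.008 0.006 0.01  0.025 0.022 0.007]
bc [0.598  0.2626 0.0402] [0.045 0.018 0.038 0.016 0.04  0.043 0.031 0.043 0.021]
gd [0.5604 0.0857 0.0036] [ 0.009 -0.004  0.007  0.008  0.004  0.001  0.009 -0.003  0.005]
bd [ 0.5468 -0.108   0.0035] [ 0.001 -0.003  0.002  0.004  0.004  0.01   0.001  0.001 -0.001]
g1 [ 0.6153 -0.2686  0.0065] [0.025 0.002 0.023 0.008 0.006 0.031 0.024 0.027 0.02 ]
g2 [ 0.5456 -0.4021  0.0087] [0.027 0.012 0.015 0.004 0.009 0.036 0.006 0.004 0.03 ]
gc [ 0.4375 -0.2765  0.0445] [0.015 0.042 0.034 0.041 0.044 0.031 0.038 0.036 0.038]
table [ 0.3145  0.0957 -0.0014] [-0.001  0.006  0.001 -0.001 -0.001 -0.001 -0.001 -0.003 -0.006]
table2 [ 0.66   -0.6299  0.0036] [-0.009 -0.    -0.003 -0.002  0.004 -0.004 -0.005  0.005  0.004]
```

View pics/ta.png

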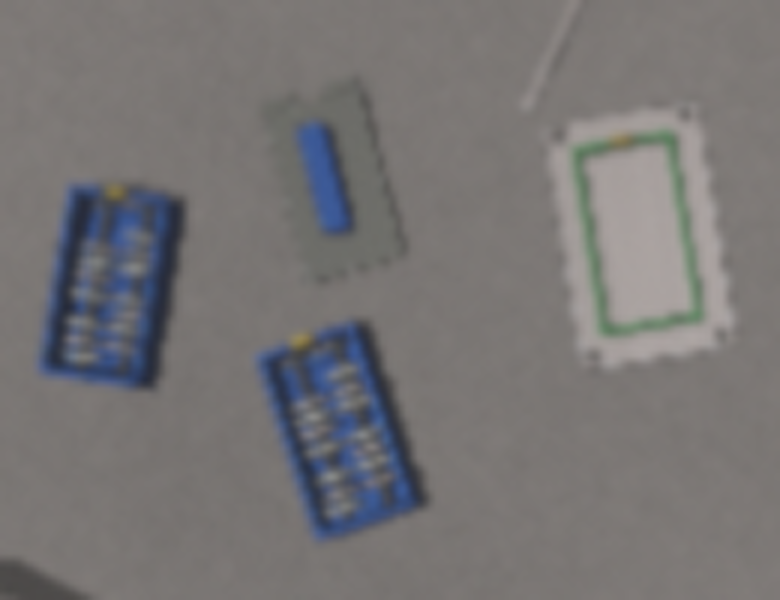

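View pics/tb.png

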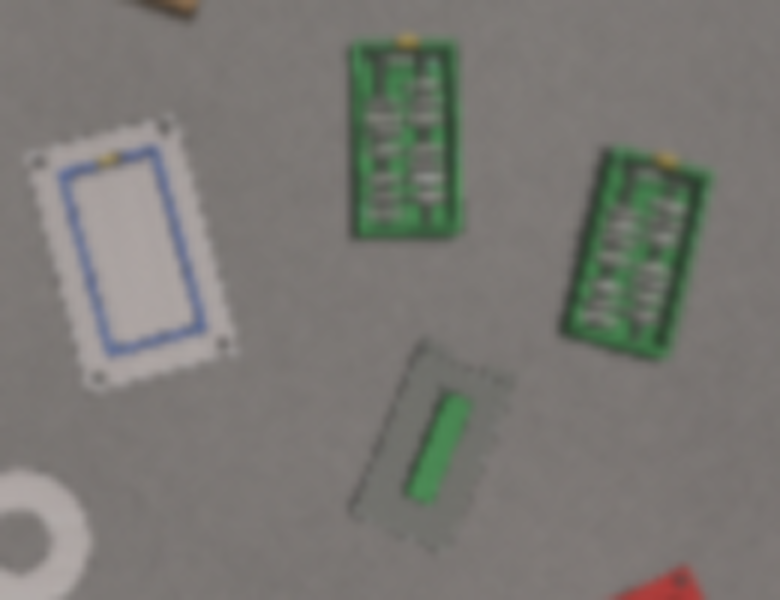

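View pics/sa.png

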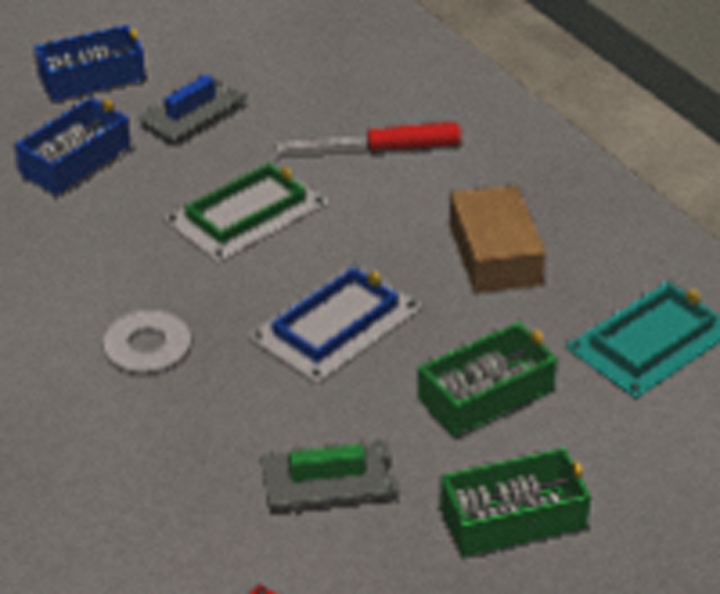

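```bash
cat >> lib.py <<'E'
def mask(im,col,up=4):
    big=cv2.resize(im,None,fx=up,fy=up,interpolation=cv2.INTER_CUBIC)
    hsv=cv2.cvtColor(big,cv2.COLOR_RGB2HSV)
    h,s,v=[hsv[:,:,i].astype(int) for i in range(3)]
    rng={"blue":(100,125),"green":(50,80),"yellow":(15,30)}[col]
    return ((h>=rng[0])&(h<=rng[1])&(s>90)&(v>25)).astype(np.uint8)
def blobs(c,col,zs,up=4,amin=150,box=None,close=5):
    """box: world xmin,xmax,ymin,ymax ; zs: plane"""
    m=mask(c["pixels"],col,up)
    m=cv2.morphologyEx(m,cv2.MORPH_CLOSE,np.ones((close,close)))
    cs,_=cv2.findContours(m,cv2.RETR_EXTERNAL,cv2.CHAIN_APPROX_NONE)
    out=[]
    for k in cs:
        if cv2.contourArea(k)<amin: continue
        uv=(k[:,0]+.5)/up-.5
        P=onplane(c,uv,zs)[:,:2]
        r=cv2.minAreaRect((P*1000).astype(np.float32))
        b=cv2.boxPoints(r)/1000; e1=b[1]-b[0]; e2=b[2]-b[1]
        e=e1 if np.hypot(*e1)>np.hypot(*e2) else e2
        if e[0]<0: e=-e
        ctr=np.array(r[0])/1000
        if box and not(box[0]<ctr[0]<box[1] and box[2]<ctr[1]<box[3]): continue
        out.append((ctr,np.arctan2(e[1],e[0]),max(r[1]),min(r[1]),uv.mean(0),cv2.contourArea(k)/up**2))
    return out
def show(c,col,z,**k):
    for o in blobs(c,col,z,**k): print(col,"c",o[0].round(4),"ang %.3f L %.1f W %.1f"%o[1:4],"uv",o[4].round(0),"A %.0f"%o[5])
E
python3 - <<'E'
from lib import *
B=(0.38,0.75,-0.5,0.5)
for n in ["top","side"]:
    c=np.load(f"{n}0.npz"); M=c["camera_from_world"]; print(n,-M[:3,:3].T@M[:3,3])
    for z in (.025,.012,.0275):
        print("z",z)
        for col in("blue","green"): show(c,col,z,box=B)
    show(c,"yellow",.05,amin=20,box=B)
E
```

```text
top [ 0.41272154 -0.07447804  1.48465337]
z 0.025
blue c [0.4541 0.2587] ang -0.185 L 15.2 W 13.7 uv [152. 210.] A 12
blue c [0.4802 0.2729] ang 0.055 L 31.8 W 18.0 uv [148. 203.] A 27
blue c [0.4519 0.2629] ang 0.324 L 113.6 W 63.2 uv [151. 213.] A 219
blue c [0.5389 0.3931] ang 1.146 L 13.7 W 12.9 uv [114. 187.] A 10
blue c [0.5383 0.3999] ang -0.158 L 112.4 W 65.8 uv [112. 187.] A 228
blue c [0.5993 0.2712] ang 0.262 L 65.4 W 17.7 uv [149. 169.] A 82
green c [ 0.4337 -0.2814] ang -0.405 L 61.2 W 14.4 uv [308. 214.] A 64
green c [ 0.58   -0.4073] ang -0.771 L 18.4 W 12.1 uv [342. 172.] A 11
green c [ 0.5408 -0.3801] ang 0.169 L 118.9 W 53.2 uv [336. 185.] A 76
green c [ 0.5859 -0.2672] ang 1.557 L 58.7 W 54.4 uv [302. 173.] A 54
green c [ 0.6488 -0.2628] ang -0.486 L 18.4 W 12.5 uv [301. 153.] A 12
green c [ 0.644  -0.2431] ang 0.008 L 46.9 W 10.5 uv [295. 154.] A 21
z 0.012
blue c [0.4545 0.2617] ang -0.185 L 15.3 W 13.8 uv [152. 210.] A 12
blue c [0.4808 0.276 ] ang 0.055 L 32.1 W 18.1 uv [148. 203.] A 27
blue c [0.4523 0.2659] ang 0.324 L 114.6 W 63.8 uv [151. 213.] A 219
blue c
[... 3145 characters left out ...]
4
green c [ 0.4353 -0.2763] ang -0.412 L 65.8 W 35.2 uv [270. 248.] A 159
green c [ 0.6135 -0.264 ] ang -0.002 L 136.2 W 92.1 uv [315. 224.] A 718
green c [0.5578 0.077 ] ang 0.149 L 118.7 W 71.3 uv [248. 176.] A 354
yellow c [ 0.5962 -0.4134] ang 0.910 L 17.8 W 9.0 uv [340. 250.] A 9
yellow c [ 0.6681 -0.2633] ang 0.924 L 17.3 W 9.8 uv [329. 213.] A 9
yellow c [ 0.588  -0.1153] ang 1.202 L 18.1 W 11.1 uv [284. 197.] A 8
yellow c [ 0.7221 -0.1276] ang 1.196 L 153.9 W 80.6 uv [318. 186.] A 570
yellow c [0.6028 0.0713] ang 1.033 L 18.5 W 10.1 uv [259. 167.] A 7
yellow c [0.5039 0.28  ] ang 1.115 L 22.8 W 10.7 uv [209. 149.] A 7
yellow c [0.5922 0.3929] ang 1.100 L 21.7 W 8.3 uv [217. 129.] A 5
```

```bash
cat >> lib.py <<'E'
def roi_rect(c,col,roi,z,smin=55,up=4,dbg=None,vmin=25):
    u0,v0,u1,v1=roi; im=c["pixels"][v0:v1,u0:u1]
    big=cv2.resize(im,None,fx=up,fy=up,interpolation=cv2.INTER_LINEAR)
    hsv=cv2.cvtColor(big,cv2.COLOR_RGB2HSV).astype(int)
    lo,hi={"blue":(98,130),"green":(45,85)}[col]
    m=((hsv[...,0]>=lo)&(hsv[...,0]<=hi)&(hsv[...,1]>smin)&(hsv[...,2]>vmin)).astype(np.uint8)
    m=cv2.morphologyEx(m,cv2.MORPH_OPEN,np.ones((3,3)))
    m=cv2.morphologyEx(m,cv2.MORPH_CLOSE,np.ones((13,13)))
    n,l,s,_=cv2.connectedComponentsWithStats(m)
    m=(l==1+np.argmax(s[1:,4])).astype(np.uint8)
    if dbg: 
        o=big[...,::-1].copy(); k,_=cv2.findContours(m,0,1); cv2.drawContours(o,k,-1,(0,0,255),1); cv2.imwrite(dbg,o)
    k,_=cv2.findContours(m,cv2.RETR_EXTERNAL,cv2.CHAIN_APPROX_NONE); k=np.vstack(k)[:,0]
    uv=(k+.5)/up-.5+[u0,v0]
    P=onplane(c,uv,z)[:,:2]
    r=cv2.minAreaRect((P*1000).astype(np.float32)); b=cv2.boxPoints(r)/1000; e1=b[1]-b[0]; e2=b[2]-b[1]
    e=e1 if np.hypot(*e1)>np.hypot(*e2) else e2
    if e[0]<0:e=-e
    # moments centroid of the hull
    h=cv2.convexHull((P*1000).astype(np.float32)); mm=cv2.moments(h)
    return np.array(r[0])/1000,np.array([mm['m10'],mm['m01']])/mm['m00']/1000,np.arctan2(e[1],e[0]),max(r[1]),min(r[1])
E
cat > m0.py <<'E'
from lib import *
T=np.load("top0.npz");S=np.load("side0.npz")
rois=dict(b1=("blue",(98,165,130,210),.025),b2=("blue",(134,190,168,233),.025),bc=("blue",(140,155,160,182),.0275),bd=("blue",(240,160,275,207),.012),
gd=("green",(186,156,218,202),.012),g1=("green",(289,142,315,184),.025),g2=("green",(326,160,356,204),.025),gc=("green",(298,200,318,226),.0275))
for k,(col,r,z) in rois.items():
    for sm in (40,70):
        a=roi_rect(T,col,r,z,sm,dbg=f"pics/d_{k}.png"); print(k,sm,a[0].round(4),a[1].round(4),"ang %.3f L %.1f W %.1f"%a[2:])
sro=dict(b1=("blue",(188,126,221,148),.025),b2=("blue",(183,147,217,175),.025),bc=("blue",(224,138,243,156),.0275),bd=("blue",(250,190,296,222),.012),
gd=("green",(225,160,270,192),.012),g1=("green",(293,208,337,244),.025),g2=("green",(300,243,346,276),.025),gc=("green",(258,240,286,255),.0275))
print("side")
for k,(col,r,z) in sro.items():
    a=roi_rect(S,col,r,z,60,dbg=f"pics/s_{k}.png"); print(k,a[0].round(4),a[1].round(4),"ang %.3f L %.1f W %.1f"%a[2:])
E
python3 m0.py; cd pics; python3 -c "
import cv2,numpy as np
ims=[cv2.copyMakeBorder(i,0,190-i.shape[0],0,150-i.shape[1],0) for i in [cv2.imread(f'd_{k}.png') for k in 'b1 b2 bc bd gd g1 g2 gc'.split()]]
cv2.imwrite('mont.png',np.vstack([np.hstack(ims[:4]),np.hstack(ims[4:])]))"
```

```text
b1 40 [0.5385 0.3997] [0.5382 0.4   ] ang -0.165 L 117.2 W 72.0
b1 70 [0.5384 0.3998] [0.5381 0.4001] ang -0.161 L 114.2 W 68.2
b2 40 [0.452  0.2632] [0.452  0.2633] ang 0.324 L 118.2 W 68.3
b2 70 [0.4518 0.263 ] [0.4518 0.2631] ang 0.322 L 115.0 W 65.0
bc 40 [0.5992 0.2709] [0.5993 0.271 ] ang 0.266 L 70.4 W 22.3
bc 70 [0.599  0.2706] [0.5991 0.2707] ang 0.259 L 67.0 W 19.5
bd 40 [ 0.5519 -0.1067] [ 0.5519 -0.1067] ang 0.247 L 113.3 W 60.6Traceback (most recent call last):
  File "m0.py", line 7, in <module>
    a=roi_rect(T,col,r,z,sm,dbg=f"pics/d_{k}.png"); print(k,sm,a[0].round(4),a[1].round(4),"ang %.3f L %.1f W %.1f"%a[2:])
  File "lib.py", line 55, in roi_rect
    m=(l==1+np.argmax(s[1:,4])).astype(np.uint8)
            ~~~~~~~~~^^^^^^^^^
    return _wrapfunc(a, 'argmax', axis=axis, out=out, **kwds)
    return bound(*args, **kwds)
ValueError: attempt to get argmax of an empty sequence
[ WARN:0@0.017] global loadsave.cpp:275 findDecoder imread_('d_gd.png'): can't open/read file: check file path/integrity
[ WARN:0@0.017] global loadsave.cpp:275 findDecoder imread_('d_g1.png'): can't open/read file: check file path/integrity
[ WARN:0@0.017] global loadsave.cpp:275 findDecoder imread_('d_g2.png'): can't open/read file: check file path/integrity
[ WARN:0@0.017] global loadsave.cpp:275 findDecoder imread_('d_gc.png'): can't open/read file: check file path/integrity
Traceback (most recent call last):
AttributeError: 'NoneType' object has no attribute 'shape'
```

Very robust so far; use saturation 40/50.

```bash
sed -i 's/(40,70)/(35,50)/; s/,r,z,60,/,r,z,50,/' m0.py
python3 m0.py; cd pics; python3 -c "
import cv2,numpy as np
ims=[cv2.copyMakeBorder(i,0,190-i.shape[0],0,150-i.shape[1],0) for i in [cv2.imread(f'd_{k}.png') for k in 'b1 b2 bc bd gd g1 g2 gc'.split()]]
cv2.imwrite('mont.png',np.vstack([np.hstack(ims[:4]),np.hstack(ims[4:])]))"
```

```text
b1 35 [0.5383 0.3998] [0.5381 0.4   ] ang -0.163 L 117.7 W 72.7
b1 50 [0.5385 0.3997] [0.5382 0.4   ] ang -0.160 L 116.3 W 70.8
b2 35 [0.452  0.2632] [0.452  0.2633] ang 0.325 L 118.5 W 68.8
b2 50 [0.4519 0.2632] [0.4519 0.2632] ang 0.325 L 116.9 W 67.2
bc 35 [0.5991 0.271 ] [0.5993 0.271 ] ang 0.263 L 70.9 W 22.9
bc 50 [0.5991 0.2708] [0.5991 0.2709] ang 0.259 L 69.0 W 21.3
bd 35 [ 0.5519 -0.1068] [ 0.5519 -0.1067] ang 0.244 L 114.1 W 61.5
bd 50 [ 0.6032 -0.1196] [ 0.6027 -0.1175] ang 0.866 L 27.5 W 12.9
gd 35 [0.5653 0.089 ] [0.5553 0.0926] ang 0.152 L 112.9 W 60.4
gd 50 [0.6203 0.0712] [0.6203 0.0711] ang -0.006 L 2.7 W 2.6
g1 35 [ 0.6142 -0.2673] [ 0.6142 -0.2672] ang 0.003 L 118.1 W 65.7
g1 50 [ 0.614  -0.2675] [ 0.6139 -0.2674] ang 0.004 L 115.0 W 62.9
g2 35 [ 0.5453 -0.4022] [ 0.5454 -0.4024] ang -0.273 L 118.8 W 67.3
g2 50 [ 0.5451 -0.4018] [ 0.5452 -0.402 ] ang -0.276 L 115.7 W 64.4
gc 35 [ 0.4338 -0.2812] [ 0.4335 -0.2812] ang -0.414 L 68.2 W 21.4
gc 50 [ 0.4336 -0.2812] [ 0.4334 -0.2811] ang -0.413 L 65.5 W 19.0
side
b1 [0.5429 0.399 ] [0.5409 0.403 ] ang 1.376 L 152.8 W 132.1
b2 [0.449  0.2787] [0.4538 0.2724] ang 0.350 L 162.8 W 139.9
bc [0.6001 0.2745] [0.5993 0.2752] ang 0.261 L 89.1 W 45.3
bd [ 0.5508 -0.1013] [ 0.5523 -0.1021] ang 0.292 L 133.7 W 77.1
gd [0.5679 0.0953] [0.5676 0.0951] ang 0.156 L 125.1 W 77.2
g1 [ 0.6175 -0.259 ] [ 0.6166 -0.2597] ang 0.018 L 146.9 W 99.8
g2 [ 0.5472 -0.3957] [ 0.5468 -0.3956] ang -0.228 L 135.9 W 98.9
gc [ 0.4341 -0.2783] [ 0.4335 -0.2769] ang -0.405 L 68.5 W 44.2
```

View pics/mont.png

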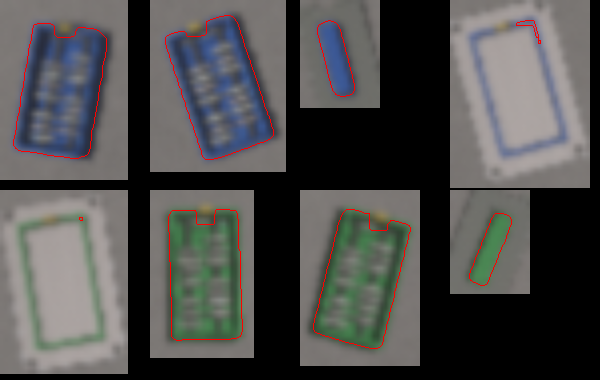

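```bash
cat > plan.py <<'E'
import sys; from lib import *; from workcell import bot
s=bot.read_state(); R=Ro.from_rotvec(s["tcp_rot"]).as_matrix(); p=s["tool_pos"]
A=np.arctan2(R[1,0],R[0,0])
print("t %.1f pos %s A %.3f tilt %s F %s w %.1f"%(s["time"],p.round(4),A,R[:2,2].round(4),s["wrist_force"].round(1),s["width"]*85.4), "q6 %.2f"%s["q"][5])
if len(sys.argv)>1:
    x,y,z,th=map(float,sys.argv[1:5]); Av=th+np.pi/2
    d=R.T@(np.array([x,y,z])-p); print("tool shift",d.round(4),"rot z %.3f"%(-((Av-A+np.pi)%(2*np.pi)-np.pi)), "horiz %.3f"%np.hypot(*d[:2]))
    Rn=Ro.from_euler('z',Av).as_matrix()@np.diag([1,-1,-1]); rv=Ro.from_matrix(R.T@Rn).as_rotvec(); print("full rotvec",rv.round(4))
    print("shift if turned first",(Rn.T@(np.array([x,y,z])-p)).round(4))
E
python3 plan.py 0.5383 0.3999 0.1 -0.162
```

```text
t 0.1 pos [0.298  0.6049 0.2301] A 1.113 tilt [-0.001  -0.0019] F [ 0.5 -0.5 -0.1] w 85.4 q6 -0.04
tool shift [-0.0774  0.3061  0.1302] rot z -0.296 horiz 0.316
full rotvec [-0.0004  0.0021 -0.2958]
shift if turned first [-0.1636  0.2702  0.1301]
```

Emit:
arm_command(rows=[{"xyz":[-0.0097,0.0383,0],"gripper":0.085},{"xyz":[-0.0097,0.0383,0]},{"xyz":[-0.0097,0.0383,0]},{"xyz":[-0.0097,0.0383,0]},{"xyz":[-0.0097,0.0383,0]},{"xyz":[-0.0097,0.0383,0]},{"xyz":[-0.0097,0.0383,0]},{"xyz":[-0.0097,0.0383,0]},{"xyz":[0,0,0.0325],"delta_rot":[0,0,-0.074]},{"xyz":[0,0,0.0325],"delta_rot":[0,0,-0.074]},{"xyz":[0,0,0.0325],"delta_rot":[0,0,-0.074]},{"xyz":[0,0,0.0325],"delta_rot":[0,0,-0.074]}], force=60)

```text
invalid input
```

```bash
cat > snap.py <<'E'
# snap.py tag  -> saves top/side pngs + npz, crops optional
import sys; from lib import *; from workcell import bot, read_camera
tag=sys.argv[1]
ims=[]
for n in ["top","side"]:
    c=read_camera(n); np.savez(f"{n}_{tag}.npz",**c); ims.append(c["pixels"][:,:,::-1])
a=cv2.resize(ims[0][110:250,80:380],None,fx=2.6,fy=2.6,interpolation=cv2.INTER_CUBIC)
cv2.imwrite(f"pics/{tag}_top.png",a)
b=cv2.resize(ims[1][60:300,160:400],None,fx=2.5,fy=2.5,interpolation=cv2.INTER_CUBIC)
cv2.imwrite(f"pics/{tag}_side.png",b)
E
python3 snap.py a1; python3 plan.py 0.5383 0.3999 0.009 -0.162
```

```text
t 0.2 pos [0.2981 0.6051 0.2305] A 1.113 tilt [-0.0007 -0.0013] F [-0.2  0.   0.3] w 85.1 q6 -0.04
tool shift [-0.0776  0.3062  0.2215] rot z -0.296 horiz 0.316
full rotvec [-0.0003  0.0014 -0.2958]
shift if turned first [-0.1638  0.2701  0.2215]
```

View pics/a1_side.png

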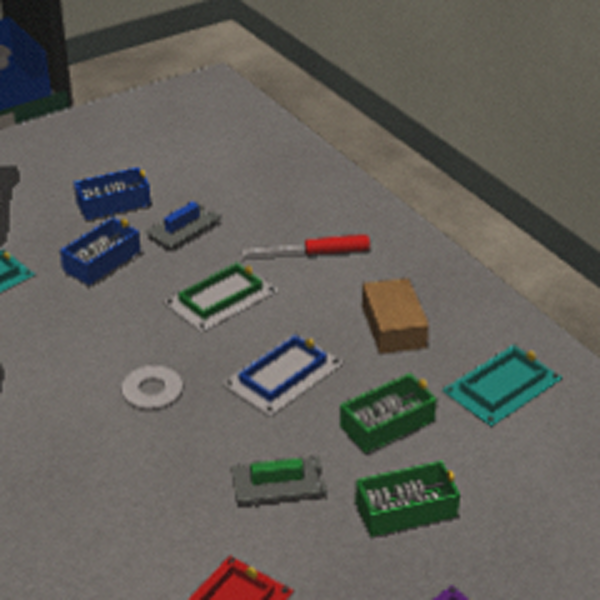

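View pics/a1_top.png

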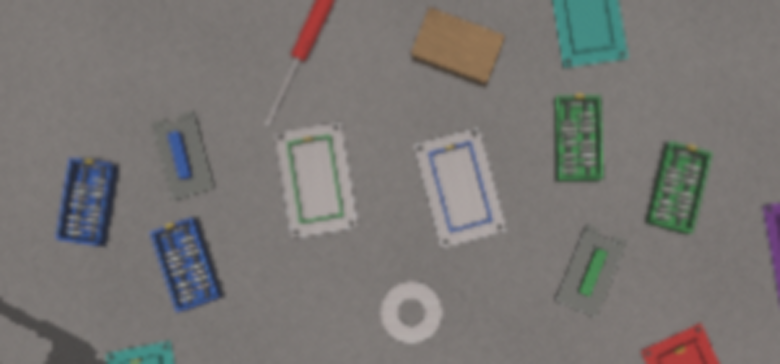

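Emit:
arm_command(rows=[{"xyz":[-0.0097,0.0383,0],"delta_rot":[0,0,0],"gripper":0.085},{"xyz":[-0.0097,0.0383,0],"delta_rot":[0,0,0],"gripper":0.085},{"xyz":[-0.0097,0.0383,0],"delta_rot":[0,0,0],"gripper":0.085},{"xyz":[-0.0097,0.0383,0],"delta_rot":[0,0,0],"gripper":0.085},{"xyz":[-0.0097,0.0383,0],"delta_rot":[0,0,0],"gripper":0.085},{"xyz":[-0.0097,0.0383,0],"delta_rot":[0,0,0],"gripper":0.085},{"xyz":[-0.0097,0.0383,0],"delta_rot":[0,0,0],"gripper":0.085},{"xyz":[-0.0097,0.0383,0],"delta_rot":[0,0,0],"gripper":0.085},{"xyz":[0,0,0.0325],"delta_rot":[0,0,-0.074],"gripper":0.085},{"xyz":[0,0,0.0325],"delta_rot":[0,0,-0.074],"gripper":0.085},{"xyz":[0,0,0.0325],"delta_rot":[0,0,-0.074],"gripper":0.085},{"xyz":[0,0,0.0325],"delta_rot":[0,0,-0.074],"gripper":0.085}], force=60)

```text
time: 1.4
tool_pos: [0.5389, 0.4001, 0.0999]
tcp_rot: [-2.391, -2.038, 0.0]
wrist_force: [-0.4, 0.8, 0.7]
width: 0.995
```

```bash
python3 snap.py a2; python3 plan.py 0.5383 0.3999 0.009 -0.162
```

```text
t 1.5 pos [0.5349 0.3976 0.0948] A 1.409 tilt [-0.0096 -0.0066] F [-2.  -0.2 -0.8] w 84.8 q6 -0.81
tool shift [0.0036 0.0037 0.0858] rot z 0.000 horiz 0.005
full rotvec [-0.0084  0.0081  0.0002]
shift if turned first [0.0029 0.003  0.0858]
```

View pics/a2_side.png

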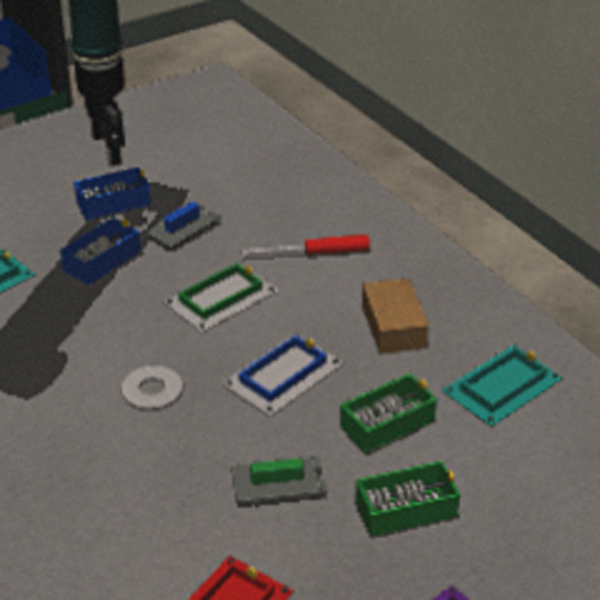

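View pics/a2_top.png

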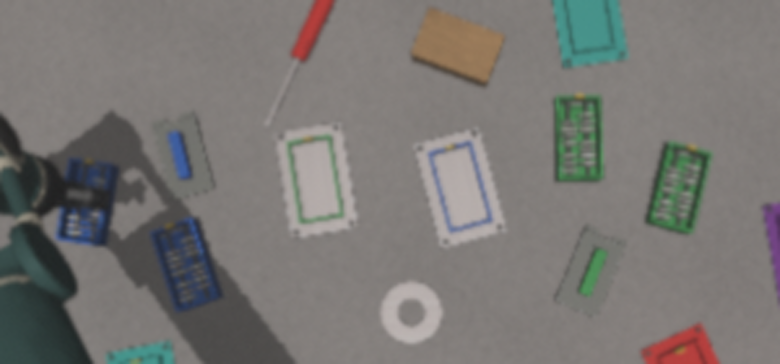

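Emit:
arm_command(rows=[{"xyz":[0,0,0.02],"delta_rot":[0,0,0],"gripper":0.085},{"xyz":[0,0,0.02],"delta_rot":[0,0,0],"gripper":0.085},{"xyz":[0,0,0.02],"delta_rot":[0,0,0],"gripper":0.085},{"xyz":[0,0,0.02],"delta_rot":[0,0,0],"gripper":0.085},{"xyz":[0,0,0.0105],"delta_rot":[0,0,0],"gripper":0.085},{"xyz":[0,0,0],"delta_rot":[0,0,0],"gripper":0.085},{"xyz":[0,0,0],"delta_rot":[0,0,0],"gripper":0.085}])

```text
time: 2.2
tool_pos: [0.5396, 0.401, 0.012]
tcp_rot: [2.394, 2.034, 0.002]
wrist_force: [0.7, 0.7, -0.3]
width: 0.994
```

```bash
python3 plan.py 0.5383 0.3999 0.009 -0.162
```

```text
t 2.2 pos [0.5396 0.401  0.012 ] A 1.408 tilt [0.0012 0.0008] F [ 0.7  0.7 -0.3] w 84.9 q6 -0.81
tool shift [-0.0013 -0.0011  0.003 ] rot z -0.000 horiz 0.002
full rotvec [ 0.001  -0.001  -0.0003]
shift if turned first [-0.0013 -0.0011  0.003 ]
```

Fine. Close on the tray.

Emit:
arm_command(rows=[{"xyz":[0,0,0],"delta_rot":[0,0,0],"gripper":0.05},{"xyz":[0,0,0],"delta_rot":[0,0,0],"gripper":0.05},{"xyz":[0,0,0],"delta_rot":[0,0,0],"gripper":0.05},{"xyz":[0,0,0],"delta_rot":[0,0,0],"gripper":0.05},{"xyz":[0,0,0],"delta_rot":[0,0,0],"gripper":0.05},{"xyz":[0,0,0],"delta_rot":[0,0,0],"gripper":0.05},{"xyz":[0,0,0],"delta_rot":[0,0,0],"gripper":0.05}], force=60)

```text
time: 2.9
tool_pos: [0.5401, 0.4012, 0.0127]
tcp_rot: [2.393, 2.034, 0.004]
wrist_force: [-0.6, -1.3, 6.0]
width: 0.692
```

```bash
python3 plan.py 0.5519 -0.1067 0.2 0.245
```

```text
t 2.9 pos [0.5401 0.4012 0.0127] A 1.409 tilt [0.0025 0.0015] F [-0.6 -1.3  6. ] w 59.1 q6 -0.81
tool shift [-0.499   0.0939 -0.188 ] rot z -0.407 horiz 0.508
full rotvec [ 0.0025 -0.0014 -0.4068]
shift if turned first [-0.4956 -0.1117 -0.1873]
```

Emit:
arm_command(rows=[{"xyz":[0,0,-0.01],"delta_rot":[0,0,0],"gripper":0.05},{"xyz":[0,0,-0.03],"delta_rot":[0,0,0],"gripper":0.05},{"xyz":[0,0,-0.04],"delta_rot":[0,0,0],"gripper":0.05},{"xyz":[0,0,-0.04],"delta_rot":[0,0,0],"gripper":0.05},{"xyz":[0,0,-0.04],"delta_rot":[0,0,0],"gripper":0.05},{"xyz":[0,0,-0.028],"delta_rot":[0,0,0],"gripper":0.05},{"xyz":[0,0,0],"delta_rot":[0,0,0],"gripper":0.05}], force=80)

```text
time: 3.6
tool_pos: [0.5414, 0.4023, 0.2048]
tcp_rot: [2.393, 2.034, 0.015]
wrist_force: [0.2, 0.1, -2.8]
width: 0.69
```

Emit:
arm_command(rows=[{"xyz":[-0.0416,0.0078,0],"delta_rot":[0,0,0],"gripper":0.05},{"xyz":[-0.0416,0.0078,0],"delta_rot":[0,0,0],"gripper":0.05},{"xyz":[-0.0416,0.0078,0],"delta_rot":[0,0,0],"gripper":0.05},{"xyz":[-0.0416,0.0078,0],"delta_rot":[0,0,0],"gripper":0.05},{"xyz":[-0.0416,0.0078,0],"delta_rot":[0,0,0],"gripper":0.05},{"xyz":[-0.0416,0.0078,0],"delta_rot":[0,0,0],"gripper":0.05},{"xyz":[-0.0416,0.0078,0],"delta_rot":[0,0,0],"gripper":0.05},{"xyz":[-0.0416,0.0078,0],"delta_rot":[0,0,0],"gripper":0.05},{"xyz":[-0.0416,0.0078,0],"delta_rot":[0,0,0],"gripper":0.05},{"xyz":[-0.0416,0.0078,0],"delta_rot":[0,0,0],"gripper":0.05},{"xyz":[-0.0416,0.0078,0],"delta_rot":[0,0,0],"gripper":0.05},{"xyz":[-0.0416,0.0078,0],"delta_rot":[0,0,0],"gripper":0.05}])

```text
time: 4.8
tool_pos: [0.5488, -0.1085, 0.1957]
tcp_rot: [-2.391, -2.032, 0.004]
wrist_force: [0.5, 0.8, -2.7]
width: 0.687
```

Emit:
arm_command(rows=[{"xyz":[0,0,0.02],"delta_rot":[0,0,-0.1],"gripper":0.05},{"xyz":[0,0,0.02],"delta_rot":[0,0,-0.1],"gripper":0.05},{"xyz":[0,0,0.02],"delta_rot":[0,0,-0.1],"gripper":0.05},{"xyz":[0,0,0.02],"delta_rot":[0,0,-0.107],"gripper":0.05},{"xyz":[0,0,0],"delta_rot":[0,0,0],"gripper":0.05},{"xyz":[0,0,0],"delta_rot":[0,0,0],"gripper":0.05},{"xyz":[0,0,0],"delta_rot":[0,0,0],"gripper":0.05}])

```text
time: 5.5
tool_pos: [0.5512, -0.1073, 0.1191]
tcp_rot: [1.935, 2.474, 0.0]
wrist_force: [0.5, -0.3, -2.0]
width: 0.688
```

```bash
python3 plan.py 0.5519 -0.1067 0.12 0.245; python3 snap.py a3
```

```text
t 5.5 pos [ 0.5512 -0.1073  0.1191] A 1.814 tilt [ 0.0006 -0.0001] F [ 0.5 -0.3 -2. ] w 58.7 q6 -2.05
tool shift [ 0.0004  0.0009 -0.0009] rot z -0.001 horiz 0.001
full rotvec [ 0.0005  0.0002 -0.0014]
shift if turned first [ 0.0004  0.0009 -0.0009]
```

View pics/a3_top.png

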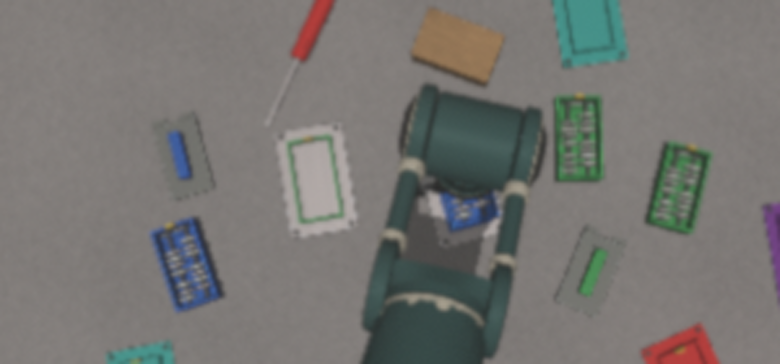

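View pics/a3_side.png

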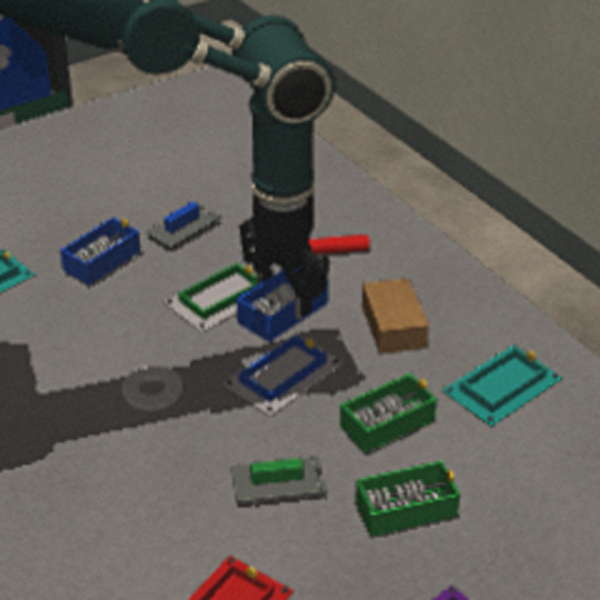

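```bash
python3 plan.py 0.5535 -0.1063 0.040 0.245
```

```text
t 5.6 pos [ 0.5518 -0.1074  0.12  ] A 1.815 tilt [ 0.0021 -0.0005] F [ 0.6 -0.1 -2.8] w 58.4 q6 -2.05
tool shift [0.0008 0.0018 0.08  ] rot z -0.001 horiz 0.002
full rotvec [ 0.0019  0.001  -0.0007]
shift if turned first [0.0007 0.002  0.08  ]
```

Emit:
arm_command(rows=[{"xyz":[0.0007,0.002,0.02],"delta_rot":[0,0,0],"gripper":0.05},{"xyz":[0,0,0.02],"delta_rot":[0,0,0],"gripper":0.05},{"xyz":[0,0,0.02],"delta_rot":[0,0,0],"gripper":0.05},{"xyz":[0,0,0.014],"delta_rot":[0,0,0],"gripper":0.05},{"xyz":[0,0,0.006],"delta_rot":[0,0,0],"gripper":0.05},{"xyz":[0,0,0],"delta_rot":[0,0,0],"gripper":0.05},{"xyz":[0,0,0],"delta_rot":[0,0,0],"gripper":0.05}])

```text
time: 6.3
tool_pos: [0.5535, -0.1063, 0.0397]
tcp_rot: [1.932, 2.475, 0.001]
wrist_force: [-0.2, 0.2, -3.1]
width: 0.686
```

```bash
python3 plan.py 0.5535 -0.1063 0.0277 0.245; python3 snap.py a4; python3 -c "
from lib import *
c=np.load('side_a4.npz');cv2.imwrite('pics/a4z.png',cv2.resize(c['pixels'][160:235,225:315,::-1],None,fx=7,fy=7,interpolation=cv2.INTER_CUBIC))"
```

```text
t 6.3 pos [ 0.5535 -0.1063  0.0397] A 1.816 tilt [ 0.0015 -0.0004] F [-0.2  0.2 -3.1] w 58.6 q6 -2.05
tool shift [0.    0.    0.012] rot z 0.000 horiz 0.000
full rotvec [0.0014 0.0008 0.0001]
shift if turned first [0.    0.    0.012]
```

View pics/a4z.png

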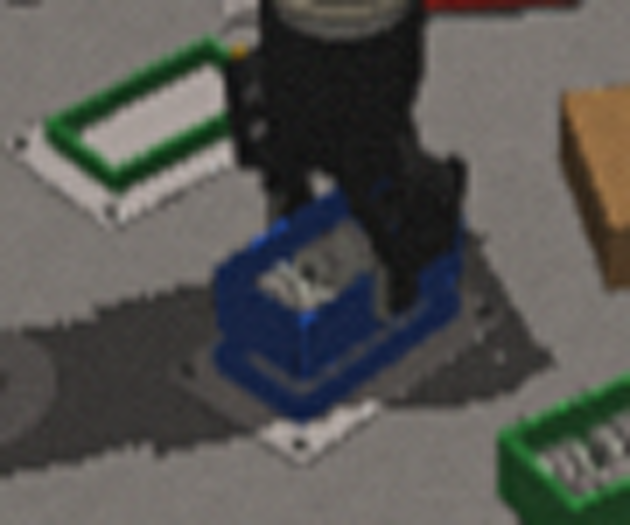

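Emit:
arm_command(rows=[{"xyz":[0,0,0.004],"delta_rot":[0,0,0],"gripper":0.05},{"xyz":[0,0,0.003],"delta_rot":[0,0,0],"gripper":0.05},{"xyz":[0,0,0.002],"delta_rot":[0,0,0],"gripper":0.05},{"xyz":[0,0,0],"delta_rot":[0,0,0],"gripper":0.05}])

```text
time: 6.8
tool_pos: [0.5522, -0.106, 0.0293]
tcp_rot: [-1.933, -2.476, 0.001]
wrist_force: [-0.7, -0.1, -2.6]
width: 0.685
```

Emit:
arm_command(rows=[{"xyz":[0,0,0.002],"delta_rot":[0,0,0],"gripper":0.05},{"xyz":[0,0,0.001],"delta_rot":[0,0,0],"gripper":0.05},{"xyz":[0,0,0],"delta_rot":[0,0,0],"gripper":0.05},{"xyz":[0,0,0],"delta_rot":[0,0,0],"gripper":0.05}])

```text
time: 7.2
tool_pos: [0.5528, -0.1062, 0.0278]
tcp_rot: [1.933, 2.476, 0.0]
wrist_force: [-3.2, 0.6, 5.3]
width: 0.689
```

Emit:
arm_command(rows=[{"xyz":[0,0,0],"delta_rot":[0,0,0],"gripper":0.085},{"xyz":[0,0,0],"delta_rot":[0,0,0],"gripper":0.085},{"xyz":[0,0,0],"delta_rot":[0,0,0],"gripper":0.085},{"xyz":[0,0,0],"delta_rot":[0,0,0],"gripper":0.085},{"xyz":[0,0,-0.01],"delta_rot":[0,0,0],"gripper":0.085},{"xyz":[0,0,-0.03],"delta_rot":[0,0,0],"gripper":0.085},{"xyz":[0,0,-0.04],"delta_rot":[0,0,0],"gripper":0.085},{"xyz":[0,0,-0.04],"delta_rot":[0,0,0],"gripper":0.085},{"xyz":[0,0,-0.04],"delta_rot":[0,0,0],"gripper":0.085},{"xyz":[0,0,-0.02],"delta_rot":[0,0,0],"gripper":0.085},{"xyz":[0,0,0],"delta_rot":[0,0,0],"gripper":0.085}])

```text
time: 8.3
tool_pos: [0.5556, -0.1068, 0.2124]
tcp_rot: [1.928, 2.47, 0.006]
wrist_force: [0.5, 0.3, 0.1]
width: 0.995
```

```bash
python3 snap.py a5;  cat > meas.py <<'E'
import sys; from lib import *
c=np.load(f"top_{sys.argv[1]}.npz")
R=dict(b1=("blue",(98,165,130,210),.025),b2=("blue",(134,190,168,233),.025),bc=("blue",(140,155,160,182),.0275),
g1=("green",(289,142,315,184),.025),g2=("green",(326,160,356,204),.025),gc=("green",(298,200,318,226),.0275))
for k in sys.argv[2:]:
    col,r,z=R[k]
    for sm in (35,60):
        a=roi_rect(c,col,r,z,sm); print(k,sm,a[0].round(4),a[1].round(4),"ang %.3f L %.1f W %.1f"%a[2:])
E
python3 meas.py a5 b2 bc g1 g2 gc;python3 plan.py 0.4519 0.2632 0.2 0.324
```

```text
b2 35 [0.452  0.2632] [0.452  0.2633] ang 0.325 L 118.8 W 68.8
b2 60 [0.4519 0.2631] [0.4518 0.2631] ang 0.328 L 115.9 W 66.3
bc 35 [0.5991 0.2709] [0.5993 0.271 ] ang 0.268 L 70.8 W 22.8
bc 60 [0.5992 0.2708] [0.5991 0.2709] ang 0.263 L 68.2 W 20.3
g1 35 [ 0.6167 -0.2599] [ 0.6178 -0.262 ] ang 0.006 L 123.7 W 80.0
g1 60 [ 0.6137 -0.2662] [ 0.6138 -0.2665] ang 0.013 L 113.5 W 64.1
g2 35 [ 0.5453 -0.4021] [ 0.5453 -0.4023] ang -0.273 L 118.7 W 67.5
g2 60 [ 0.545  -0.4014] [ 0.5451 -0.4017] ang -0.281 L 114.5 W 63.1
gc 35 [ 0.4336 -0.2811] [ 0.4335 -0.2811] ang -0.410 L 68.3 W 21.1
gc 60 [ 0.4336 -0.2811] [ 0.4334 -0.281 ] ang -0.410 L 64.4 W 17.7
t 8.4 pos [ 0.5527 -0.1062  0.2074] A 1.816 tilt [ 0.0012 -0.0003] F [-0.4  0.3 -0.5] w 85.1 q6 -2.05
tool shift [ 0.3828 -0.0081  0.0071] rot z -0.079 horiz 0.383
full rotvec [ 0.0011  0.0006 -0.0788]
shift if turned first [0.3822 0.022  0.0074]
```

View pics/a5_side.png

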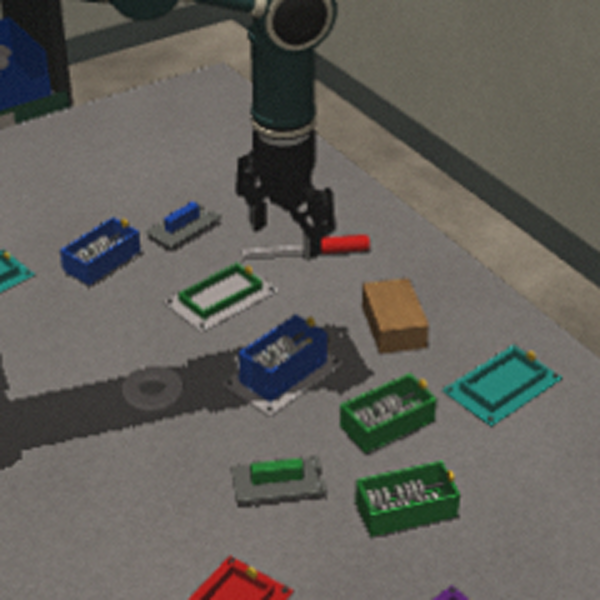

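View pics/a5_top.png

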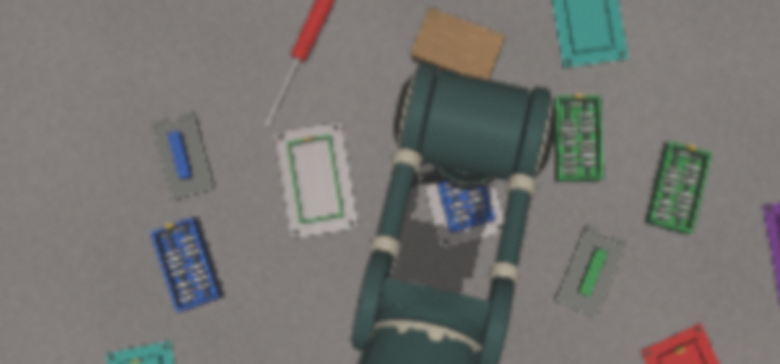

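Emit:
arm_command(rows=[{"xyz":[0.0425,-0.0009,0],"delta_rot":[0,0,0],"gripper":0.085},{"xyz":[0.0425,-0.0009,0],"delta_rot":[0,0,0],"gripper":0.085},{"xyz":[0.0425,-0.0009,0],"delta_rot":[0,0,0],"gripper":0.085},{"xyz":[0.0425,-0.0009,0],"delta_rot":[0,0,0],"gripper":0.085},{"xyz":[0.0425,-0.0009,0],"delta_rot":[0,0,0],"gripper":0.085},{"xyz":[0.0425,-0.0009,0],"delta_rot":[0,0,0],"gripper":0.085},{"xyz":[0.0425,-0.0009,0],"delta_rot":[0,0,0],"gripper":0.085},{"xyz":[0.0425,-0.0009,0],"delta_rot":[0,0,0],"gripper":0.085},{"xyz":[0.0425,-0.0009,0],"delta_rot":[0,0,0],"gripper":0.085},{"xyz":[0,0,0.04],"delta_rot":[0,0,-0.04],"gripper":0.085},{"xyz":[0,0,0.04],"delta_rot":[0,0,-0.039],"gripper":0.085},{"xyz":[0,0,0.03],"delta_rot":[0,0,0],"gripper":0.085}])

```text
time: 9.6
tool_pos: [0.4487, 0.2622, 0.0923]
tcp_rot: [-1.829, -2.551, 0.009]
wrist_force: [1.0, 0.4, -0.6]
width: 0.997
```

Emit:
arm_command(rows=[{"xyz":[0,0,0.02],"delta_rot":[0,0,0],"gripper":0.085},{"xyz":[0,0,0],"delta_rot":[0,0,0],"gripper":0.085},{"xyz":[0,0,0],"delta_rot":[0,0,0],"gripper":0.085}])

```text
time: 9.9
tool_pos: [0.4506, 0.2623, 0.0753]
tcp_rot: [-1.833, -2.549, 0.005]
wrist_force: [0.4, 0.2, -0.2]
width: 0.999
```

```bash
python3 plan.py 0.4519 0.2632 0.012 0.325
```

```text
t 9.9 pos [0.4506 0.2623 0.0753] A 1.895 tilt [-0.0033 -0.0017] F [ 0.4  0.2 -0.2] w 85.3 q6 -1.42
tool shift [0.0005 0.0018 0.0633] rot z -0.001 horiz 0.002
full rotvec [-0.0036  0.0006 -0.0008]
shift if turned first [0.0005 0.0015 0.0633]
```

Emit:
arm_command(rows=[{"xyz":[0.0005,0.001,0.02],"delta_rot":[0,0,0],"gripper":0.085},{"xyz":[0,0,0.02],"delta_rot":[0,0,0],"gripper":0.085},{"xyz":[0,0,0.015],"delta_rot":[0,0,0],"gripper":0.085},{"xyz":[0,0,0.008],"delta_rot":[0,0,0],"gripper":0.085},{"xyz":[0,0,0],"delta_rot":[0,0,0],"gripper":0.085},{"xyz":[0,0,0],"delta_rot":[0,0,0],"gripper":0.05},{"xyz":[0,0,0],"delta_rot":[0,0,0],"gripper":0.05},{"xyz":[0,0,0],"delta_rot":[0,0,0],"gripper":0.05},{"xyz":[0,0,0],"delta_rot":[0,0,0],"gripper":0.05},{"xyz":[0,0,0],"delta_rot":[0,0,0],"gripper":0.05},{"xyz":[0,0,0],"delta_rot":[0,0,0],"gripper":0.05}], force=80)

```text
time: 11.0
tool_pos: [0.4542, 0.2645, 0.0155]
tcp_rot: [1.833, 2.55, 0.005]
wrist_force: [0.0, -1.4, 6.4]
width: 0.685
```

```bash
python3 plan.py 0.5519 -0.1067 0.2 0.245
```

```text
t 11.0 pos [0.4542 0.2645 0.0155] A 1.895 tilt [0.0029 0.0015] F [ 0.  -1.4  6.4] w 58.5 q6 -1.42
tool shift [-0.3829 -0.0251 -0.1847] rot z 0.079 horiz 0.384
full rotvec [ 0.0032 -0.0006  0.0792]
shift if turned first [-0.3838  0.0047 -0.1845]
```

Emit:
arm_command(rows=[{"xyz":[0,0,-0.01],"delta_rot":[0,0,0],"gripper":0.05},{"xyz":[0,0,-0.03],"delta_rot":[0,0,0],"gripper":0.05},{"xyz":[0,0,-0.04],"delta_rot":[0,0,0],"gripper":0.05},{"xyz":[0,0,-0.04],"delta_rot":[0,0,0],"gripper":0.05},{"xyz":[0,0,-0.04],"delta_rot":[0,0,0],"gripper":0.05},{"xyz":[0,0,-0.03],"delta_rot":[0,0,0],"gripper":0.05}])

```text
time: 11.6
tool_pos: [0.4527, 0.2638, 0.2066]
tcp_rot: [1.833, 2.55, 0.003]
wrist_force: [0.7, -0.5, -2.6]
width: 0.689
```

Emit:
arm_command(rows=[{"xyz":[-0.0425,-0.0026,0],"delta_rot":[0,0,0],"gripper":0.05},{"xyz":[-0.0425,-0.0026,0],"delta_rot":[0,0,0],"gripper":0.05},{"xyz":[-0.0425,-0.0026,0],"delta_rot":[0,0,0],"gripper":0.05},{"xyz":[-0.0425,-0.0026,0],"delta_rot":[0,0,0],"gripper":0.05},{"xyz":[-0.0425,-0.0026,0],"delta_rot":[0,0,0],"gripper":0.05},{"xyz":[-0.0425,-0.0026,0],"delta_rot":[0,0,0],"gripper":0.05},{"xyz":[-0.0425,-0.0026,0],"delta_rot":[0,0,0],"gripper":0.05},{"xyz":[-0.0425,-0.0026,0],"delta_rot":[0,0,0],"gripper":0.05},{"xyz":[-0.0425,-0.0026,0],"delta_rot":[0,0,0],"gripper":0.05},{"xyz":[0,0,0.02],"delta_rot":[0,0,0.079],"gripper":0.05},{"xyz":[0,0,0.02],"delta_rot":[0,0,0],"gripper":0.05},{"xyz":[0,0,0],"delta_rot":[0,0,0],"gripper":0.05}])

```text
time: 12.8
tool_pos: [0.5488, -0.106, 0.1599]
tcp_rot: [-1.93, -2.469, 0.005]
wrist_force: [-0.5, 0.7, -4.1]
width: 0.686
```

Emit:
arm_command(rows=[{"xyz":[0,0,0.02],"delta_rot":[0,0,0],"gripper":0.05},{"xyz":[0,0,0.01],"delta_rot":[0,0,0],"gripper":0.05},{"xyz":[0,0,0],"delta_rot":[0,0,0],"gripper":0.05},{"xyz":[0,0,0],"delta_rot":[0,0,0],"gripper":0.05},{"xyz":[0,0,0],"delta_rot":[0,0,0],"gripper":0.05}])

```text
time: 13.3
tool_pos: [0.5531, -0.1063, 0.135]
tcp_rot: [1.932, 2.476, 0.001]
wrist_force: [0.8, 0.8, -2.8]
width: 0.688
```

```bash
python3 plan.py 0.5544 -0.1061 0.085 0.245; python3 snap.py a6
```

```text
t 13.3 pos [ 0.5531 -0.1063  0.135 ] A 1.816 tilt [ 0.0017 -0.0004] F [ 0.8  0.8 -2.8] w 58.8 q6 -2.05
tool shift [-0.0001  0.0012  0.05  ] rot z 0.001 horiz 0.001
full rotvec [0.0015 0.0008 0.0006]
shift if turned first [-0.0002  0.0013  0.05  ]
```

View pics/a6_side.png

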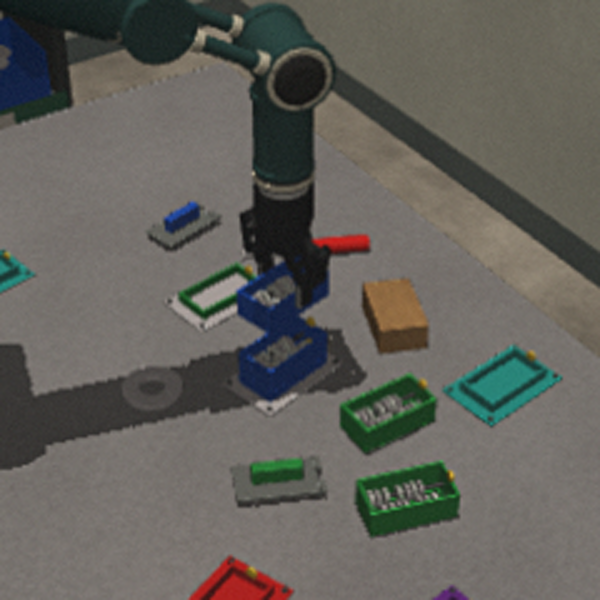

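Emit:
arm_command(rows=[{"xyz":[0,0.0012,0.02],"delta_rot":[0,0,0],"gripper":0.05},{"xyz":[0,0,0.02],"delta_rot":[0,0,0],"gripper":0.05},{"xyz":[0,0,0.01],"delta_rot":[0,0,0],"gripper":0.05},{"xyz":[0,0,0.004],"delta_rot":[0,0,0],"gripper":0.05},{"xyz":[0,0,0.003],"delta_rot":[0,0,0],"gripper":0.05},{"xyz":[0,0,0.002],"delta_rot":[0,0,0],"gripper":0.05},{"xyz":[0,0,0],"delta_rot":[0,0,0],"gripper":0.05},{"xyz":[0,0,0],"delta_rot":[0,0,0],"gripper":0.05}])

```text
time: 14.2
tool_pos: [0.5541, -0.1061, 0.0755]
tcp_rot: [1.932, 2.476, 0.001]
wrist_force: [-0.2, -0.4, -3.0]
width: 0.682
```

Emit:
arm_command(rows=[{"xyz":[0,0,0.003],"delta_rot":[0,0,0],"gripper":0.05},{"xyz":[0,0,0.002],"delta_rot":[0,0,0],"gripper":0.05},{"xyz":[0,0,0],"delta_rot":[0,0,0],"gripper":0.05},{"xyz":[0,0,0],"delta_rot":[0,0,0],"gripper":0.05}])

```text
time: 14.6
tool_pos: [0.5539, -0.1061, 0.0705]
tcp_rot: [1.933, 2.476, 0.001]
wrist_force: [-2.8, -0.1, 3.2]
width: 0.685
```

Emit:
arm_command(rows=[{"xyz":[0,0,0],"delta_rot":[0,0,0],"gripper":0.085},{"xyz":[0,0,0],"delta_rot":[0,0,0],"gripper":0.085},{"xyz":[0,0,0],"delta_rot":[0,0,0],"gripper":0.085},{"xyz":[0,0,0],"delta_rot":[0,0,0],"gripper":0.085},{"xyz":[0,0,-0.01],"delta_rot":[0,0,0],"gripper":0.085},{"xyz":[0,0,-0.03],"delta_rot":[0,0,0],"gripper":0.085},{"xyz":[0,0,-0.04],"delta_rot":[0,0,0],"gripper":0.085},{"xyz":[0,0,-0.04],"delta_rot":[0,0,0],"gripper":0.085},{"xyz":[0,0,-0.01],"delta_rot":[0,0,0],"gripper":0.085},{"xyz":[0,0,0],"delta_rot":[0,0,0],"gripper":0.085}])

```text
time: 15.6
tool_pos: [0.5555, -0.1064, 0.2033]
tcp_rot: [1.929, 2.472, 0.004]
wrist_force: [0.0, 0.2, -0.0]
width: 0.998
```

```bash
python3 snap.py a7; python3 meas.py a7 bc;python3 plan.py 0.5991 0.2709 0.2 0.262
```

```text
bc 35 [0.5991 0.271 ] [0.5993 0.271 ] ang 0.258 L 70.7 W 22.7
bc 60 [0.599  0.2709] [0.5991 0.2709] ang 0.256 L 67.9 W 20.4
t 15.7 pos [ 0.5529 -0.1058  0.1991] A 1.816 tilt [-0.0011  0.0002] F [ 0.1  0.3 -0.9] w 85.0 q6 -2.05
tool shift [ 0.3543  0.1363 -0.0009] rot z -0.017 horiz 0.380
full rotvec [-0.001  -0.0005 -0.0168]
shift if turned first [ 0.3519  0.1422 -0.0009]
```

View pics/a7_side.png

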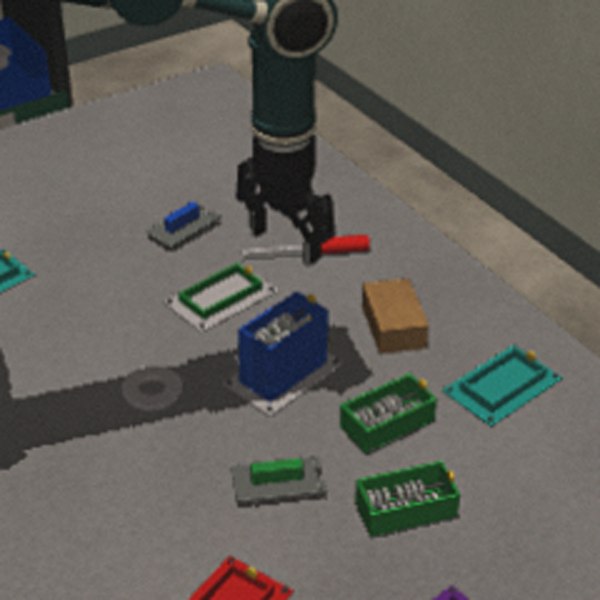

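Emit:
arm_command(rows=[{"xyz":[0.0394,0.0152,0],"delta_rot":[0,0,0],"gripper":0.05},{"xyz":[0.0394,0.0152,0],"delta_rot":[0,0,0],"gripper":0.05},{"xyz":[0.0394,0.0152,0],"delta_rot":[0,0,0],"gripper":0.05},{"xyz":[0.0394,0.0152,0],"delta_rot":[0,0,0],"gripper":0.05},{"xyz":[0.0394,0.0152,0],"delta_rot":[0,0,0],"gripper":0.05},{"xyz":[0.0394,0.0152,0],"delta_rot":[0,0,0],"gripper":0.05},{"xyz":[0.0394,0.0152,0],"delta_rot":[0,0,0],"gripper":0.05},{"xyz":[0.0394,0.0152,0],"delta_rot":[0,0,0],"gripper":0.05},{"xyz":[0.0394,0.0152,0],"delta_rot":[0,0,0],"gripper":0.05},{"xyz":[0,0,0.04],"delta_rot":[0,0,-0.015],"gripper":0.05},{"xyz":[0,0,0.04],"delta_rot":[0,0,0],"gripper":0.05},{"xyz":[0,0,0.03],"delta_rot":[0,0,0],"gripper":0.05}])

```text
time: 16.9
tool_pos: [0.5967, 0.2706, 0.084]
tcp_rot: [-1.911, -2.489, 0.01]
wrist_force: [-0.9, -1.2, -0.5]
width: 0.584
```

Emit:
arm_command(rows=[{"xyz":[0,0,0.02],"delta_rot":[0,0,0],"gripper":0.05},{"xyz":[0,0,0],"delta_rot":[0,0,0],"gripper":0.05},{"xyz":[0,0,0],"delta_rot":[0,0,0],"gripper":0.05},{"xyz":[0,0,0],"delta_rot":[0,0,0],"gripper":0.05}])

```text
time: 17.3
tool_pos: [0.6008, 0.2714, 0.0706]
tcp_rot: [1.914, 2.49, 0.002]
wrist_force: [0.2, -0.2, 0.3]
width: 0.584
```

```bash
python3 plan.py 0.5991 0.2709 0.019 0.26;  python3 snap.py a8; python3 -c "
from lib import *
c=np.load('side_a8.npz');cv2.imwrite('pics/a8z.png',cv2.resize(c['pixels'][90:165,195:285,::-1],None,fx=7,fy=7,interpolation=cv2.INTER_CUBIC))"
```

```text
t 17.3 pos [0.6008 0.2714 0.0706] A 1.831 tilt [0.0012 0.0005] F [ 0.2 -0.2  0.3] w 49.9 q6 -1.44
tool shift [-0.0001 -0.0019  0.0516] rot z 0.000 horiz 0.002
full rotvec [ 0.0012 -0.0001  0.0001]
shift if turned first [-0.0001 -0.0018  0.0516]
```

View pics/a8z.png

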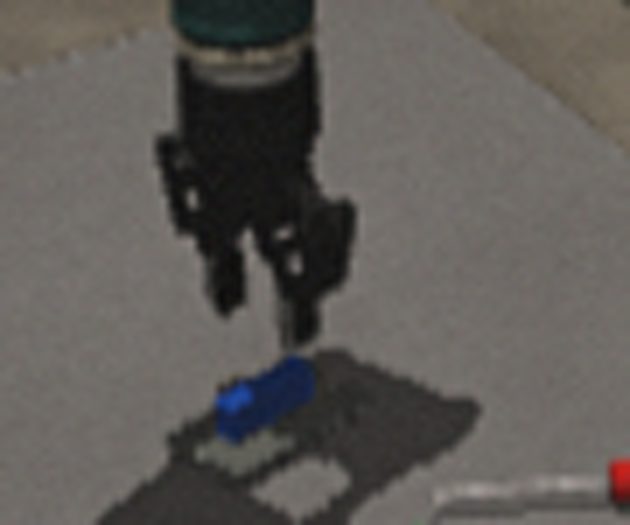

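Now descend and close.

Emit:
arm_command(rows=[{"xyz":[0,-0.0018,0.02],"delta_rot":[0,0,0],"gripper":0.05},{"xyz":[0,0,0.02],"delta_rot":[0,0,0],"gripper":0.05},{"xyz":[0,0,0.01],"delta_rot":[0,0,0],"gripper":0.05},{"xyz":[0,0,0],"delta_rot":[0,0,0],"gripper":0.05},{"xyz":[0,0,0],"delta_rot":[0,0,0],"gripper":0.005},{"xyz":[0,0,0],"delta_rot":[0,0,0],"gripper":0.005},{"xyz":[0,0,0],"delta_rot":[0,0,0],"gripper":0.005},{"xyz":[0,0,0],"delta_rot":[0,0,0],"gripper":0.005},{"xyz":[0,0,0],"delta_rot":[0,0,0],"gripper":0.005},{"xyz":[0,0,0],"delta_rot":[0,0,0],"gripper":0.005},{"xyz":[0,0,0],"delta_rot":[0,0,0],"gripper":0.005}], force=80)

```text
time: 18.5
tool_pos: [0.5997, 0.2713, 0.0215]
tcp_rot: [1.914, 2.49, 0.004]
wrist_force: [-0.9, -0.2, 7.1]
width: 0.162
```

```bash
python3 plan.py 0.5519 -0.1067 0.2 0.245
```

```text
t 18.5 pos [0.5997 0.2713 0.0215] A 1.831 tilt [0.0027 0.0011] F [-0.9 -0.2  7.1] w 13.8 q6 -1.44
tool shift [-0.3529 -0.1429 -0.179 ] rot z 0.015 horiz 0.381
full rotvec [ 0.0029 -0.0004  0.0152]
shift if turned first [-0.3551 -0.1381 -0.1785]
```

Emit:
arm_command(rows=[{"xyz":[0,0,-0.01],"delta_rot":[0,0,0],"gripper":0.005},{"xyz":[0,0,-0.03],"delta_rot":[0,0,0],"gripper":0.005},{"xyz":[0,0,-0.04],"delta_rot":[0,0,0],"gripper":0.005},{"xyz":[0,0,-0.04],"delta_rot":[0,0,0],"gripper":0.005},{"xyz":[0,0,-0.04],"delta_rot":[0,0,0],"gripper":0.005},{"xyz":[0,0,-0.02],"delta_rot":[0,0,0],"gripper":0.005}])

```text
time: 19.1
tool_pos: [0.5999, 0.2714, 0.2047]
tcp_rot: [1.913, 2.489, 0.008]
wrist_force: [1.3, 0.1, -0.4]
width: 0.17
```

Emit:
arm_command(rows=[{"xyz":[-0.0392,-0.0161,0],"delta_rot":[0,0,0],"gripper":0.005},{"xyz":[-0.0392,-0.0161,0],"delta_rot":[0,0,0],"gripper":0.005},{"xyz":[-0.0392,-0.0161,0],"delta_rot":[0,0,0],"gripper":0.005},{"xyz":[-0.0392,-0.0161,0],"delta_rot":[0,0,0],"gripper":0.005},{"xyz":[-0.0392,-0.0161,0],"delta_rot":[0,0,0],"gripper":0.005},{"xyz":[-0.0392,-0.0161,0],"delta_rot":[0,0,0],"gripper":0.005},{"xyz":[-0.0392,-0.0161,0],"delta_rot":[0,0,0],"gripper":0.005},{"xyz":[-0.0392,-0.0161,0],"delta_rot":[0,0,0],"gripper":0.005},{"xyz":[-0.0392,-0.0161,0],"delta_rot":[0,0,0.015],"gripper":0.005},{"xyz":[0,0,0],"delta_rot":[0,0,0],"gripper":0.005},{"xyz":[0,0,0],"delta_rot":[0,0,0],"gripper":0.005},{"xyz":[0,0,0],"delta_rot":[0,0,0],"gripper":0.005}])

```text
time: 20.3
tool_pos: [0.5489, -0.1067, 0.1996]
tcp_rot: [-1.932, -2.476, -0.0]
wrist_force: [-0.8, 0.1, -1.6]
width: 0.165
```

```bash
python3 plan.py 0.5503 -0.1070 0.14 0.245; python3 snap.py a9; python3 -c "
from lib import *
c=np.load('side_a9.npz');cv2.imwrite('pics/a9z.png',cv2.resize(c['pixels'][140:225,220:310,::-1],None,fx=7,fy=7,interpolation=cv2.INTER_CUBIC))"
```

```text
t 20.3 pos [ 0.5489 -0.1067  0.1996] A 1.816 tilt [-0.0006  0.0007] F [-0.8  0.1 -1.6] w 14.1 q6 -2.05
tool shift [-0.0007  0.0013  0.0596] rot z 0.000 horiz 0.001
full rotvec [-0.0004 -0.0008  0.0005]
shift if turned first [-0.0007  0.0013  0.0596]
```

View pics/a9z.png

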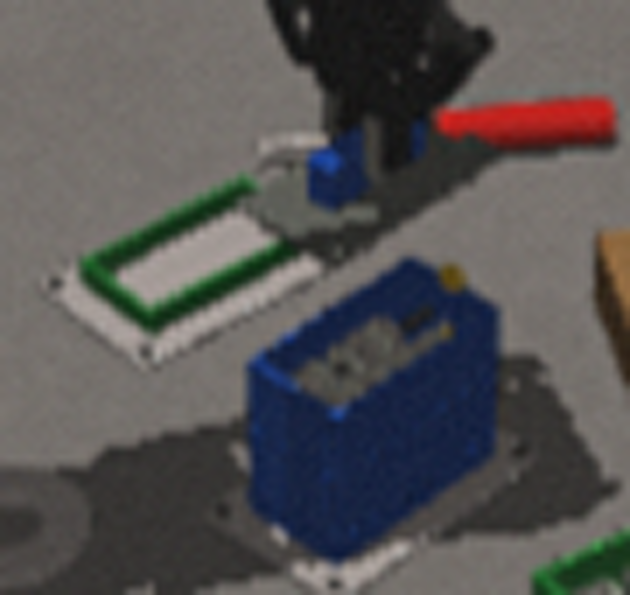

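Emit:
arm_command(rows=[{"xyz":[-0.0004,0.0011,0.02],"delta_rot":[0,0,0],"gripper":0.005},{"xyz":[0,0,0.02],"delta_rot":[0,0,0],"gripper":0.005},{"xyz":[0,0,0.015],"delta_rot":[0,0,0],"gripper":0.005},{"xyz":[0,0,0.01],"delta_rot":[0,0,0],"gripper":0.005},{"xyz":[0,0,0.005],"delta_rot":[0,0,0],"gripper":0.005},{"xyz":[0,0,0],"delta_rot":[0,0,0],"gripper":0.005},{"xyz":[0,0,0],"delta_rot":[0,0,0],"gripper":0.005},{"xyz":[0,0,0],"delta_rot":[0,0,0],"gripper":0.005}])

```text
time: 21.2
tool_pos: [0.5511, -0.1078, 0.1308]
tcp_rot: [1.932, 2.475, 0.001]
wrist_force: [-0.6, -0.2, -1.7]
width: 0.167
```

```bash
python3 plan.py 0.5503 -0.1070 0.118 0.245; python3 snap.py b1; python3 -c "
from lib import *
c=np.load('side_b1.npz');cv2.imwrite('pics/b1z.png',cv2.resize(c['pixels'][140:225,220:310,::-1],None,fx=7,fy=7,interpolation=cv2.INTER_CUBIC))"
```

```text
t 21.2 pos [ 0.5511 -0.1078  0.1308] A 1.816 tilt [ 0.0018 -0.0005] F [-0.6 -0.2 -1.7] w 14.3 q6 -2.05
tool shift [ 0.001  -0.0006  0.0128] rot z 0.000 horiz 0.001
full rotvec [0.0017 0.0009 0.0002]
shift if turned first [ 0.001  -0.0006  0.0128]
```

View pics/b1z.png

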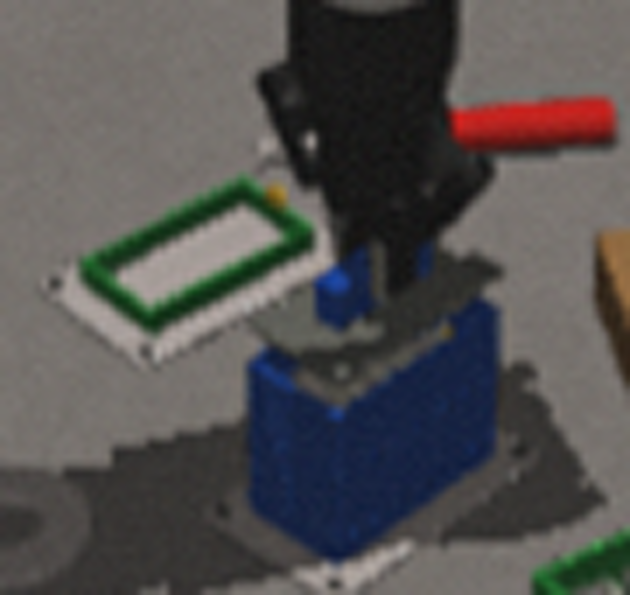

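Emit:
arm_command(rows=[{"xyz":[0.001,-0.0006,0.004],"delta_rot":[0,0,0],"gripper":0.005},{"xyz":[0,0,0.004],"delta_rot":[0,0,0],"gripper":0.005},{"xyz":[0,0,0.003],"delta_rot":[0,0,0],"gripper":0.005},{"xyz":[0,0,0.001],"delta_rot":[0,0,0],"gripper":0.005},{"xyz":[0,0,0],"delta_rot":[0,0,0],"gripper":0.005},{"xyz":[0,0,0],"delta_rot":[0,0,0],"gripper":0.005}])

```text
time: 21.9
tool_pos: [0.5496, -0.1071, 0.118]
tcp_rot: [1.933, 2.476, -0.001]
wrist_force: [-1.4, -0.8, 1.2]
width: 0.165
```

Emit:
arm_command(rows=[{"xyz":[0,0,0.001],"delta_rot":[0,0,0],"gripper":0.005},{"xyz":[0,0,0.001],"delta_rot":[0,0,0],"gripper":0.005},{"xyz":[0,0,0],"delta_rot":[0,0,0],"gripper":0.005},{"xyz":[0,0,0],"delta_rot":[0,0,0],"gripper":0.005}])

```text
time: 22.3
tool_pos: [0.5502, -0.1068, 0.1169]
tcp_rot: [1.932, 2.475, 0.001]
wrist_force: [-1.6, -1.2, 7.0]
width: 0.162
```

Emit:
arm_command(rows=[{"xyz":[0,0,0.0015],"delta_rot":[0,0,0],"gripper":0.005},{"xyz":[0,0,0.001],"delta_rot":[0,0,0],"gripper":0.005},{"xyz":[0,0,0],"delta_rot":[0,0,0],"gripper":0.005},{"xyz":[0,0,0],"delta_rot":[0,0,0],"gripper":0.005}])

```text
time: 22.7
tool_pos: [0.5505, -0.1067, 0.1137]
tcp_rot: [1.932, 2.475, 0.002]
wrist_force: [3.3, 0.4, 1.7]
width: 0.168
```

Emit:
arm_command(rows=[{"xyz":[0,0,0.001],"delta_rot":[0,0,0],"gripper":0.005},{"xyz":[0,0,0],"delta_rot":[0,0,0],"gripper":0.005},{"xyz":[0,0,0],"delta_rot":[0,0,0],"gripper":0.005}])

```text
time: 23.0
tool_pos: [0.5499, -0.1067, 0.1122]
tcp_rot: [1.933, 2.476, 0.001]
wrist_force: [3.8, 1.2, 1.0]
width: 0.166
```

Emit:
arm_command(rows=[{"xyz":[0,0,0.001],"delta_rot":[0,0,0],"gripper":0.005},{"xyz":[0,0,0.001],"delta_rot":[0,0,0],"gripper":0.005},{"xyz":[0,0,0],"delta_rot":[0,0,0],"gripper":0.005},{"xyz":[0,0,0],"delta_rot":[0,0,0],"gripper":0.005}])

```text
time: 23.4
tool_pos: [0.5498, -0.1068, 0.1115]
tcp_rot: [1.933, 2.476, 0.0]
wrist_force: [-0.2, 0.0, 7.6]
width: 0.163
```

Emit:
arm_command(rows=[{"xyz":[0,0,0.001],"delta_rot":[0,0,0],"gripper":0.005},{"xyz":[0,0,0],"delta_rot":[0,0,0],"gripper":0.005},{"xyz":[0,0,0],"delta_rot":[0,0,0],"gripper":0.005}])

```text
time: 23.7
tool_pos: [0.5498, -0.1068, 0.1114]
tcp_rot: [1.933, 2.476, 0.0]
wrist_force: [-2.9, 1.4, 14.4]
width: 0.166
```

Emit:
arm_command(rows=[{"xyz":[0,0,0.001],"delta_rot":[0,0,0],"gripper":0.005},{"xyz":[0,0,0],"delta_rot":[0,0,0],"gripper":0.005},{"xyz":[0,0,-0.003],"delta_rot":[0,0,0],"gripper":0.05},{"xyz":[0,0,0],"delta_rot":[0,0,0],"gripper":0.05},{"xyz":[0,0,0],"delta_rot":[0,0,0],"gripper":0.05},{"xyz":[0,0,0],"delta_rot":[0,0,0],"gripper":0.05},{"xyz":[0,0,-0.01],"delta_rot":[0,0,0],"gripper":0.05},{"xyz":[0,0,-0.03],"delta_rot":[0,0,0],"gripper":0.05},{"xyz":[0,0,-0.04],"delta_rot":[0,0,0],"gripper":0.05},{"xyz":[0,0,-0.02],"delta_rot":[0,0,0],"gripper":0.05},{"xyz":[0,0,0],"delta_rot":[0,0,0],"gripper":0.085},{"xyz":[0,0,0],"delta_rot":[0,0,0],"gripper":0.085}])

```text
time: 24.9
tool_pos: [0.5496, -0.1068, 0.2117]
tcp_rot: [1.933, 2.476, 0.0]
wrist_force: [-0.4, -0.0, -1.0]
width: 0.906
```

```bash
python3 snap.py b2;python3 meas.py b2 g1 g2 gc; python3 plan.py 0.6141 -0.2673 0.2 0.004; python3 -c "
from lib import *
c=np.load('side_b2.npz');cv2.imwrite('pics/b2z.png',cv2.resize(c['pixels'][140:225,220:310,::-1],None,fx=7,fy=7,interpolation=cv2.INTER_CUBIC))"
```

```text
g1 35 [ 0.6143 -0.2597] [ 0.6165 -0.2619] ang 0.004 L 118.4 W 80.4
g1 60 [ 0.6137 -0.2664] [ 0.6138 -0.2666] ang 0.013 L 113.5 W 63.8
g2 35 [ 0.5453 -0.4021] [ 0.5454 -0.4023] ang -0.273 L 118.7 W 67.4
g2 60 [ 0.545  -0.4016] [ 0.5451 -0.4017] ang -0.276 L 114.6 W 63.1
gc 35 [ 0.4336 -0.2812] [ 0.4335 -0.2813] ang -0.405 L 68.2 W 21.3
gc 60 [ 0.4338 -0.2811] [ 0.4335 -0.281 ] ang -0.410 L 64.8 W 17.8
t 25.0 pos [ 0.5484 -0.1065  0.2096] A 1.816 tilt [-0.0028  0.0007] F [ 1.4  0.3 -0.7] w 84.8 q6 -2.05
tool shift [-0.172   0.0247  0.0093] rot z 0.241 horiz 0.174
full rotvec [-0.0027 -0.0011  0.2412]
shift if turned first [-0.1611  0.0651  0.0096]
```

View pics/b2z.png

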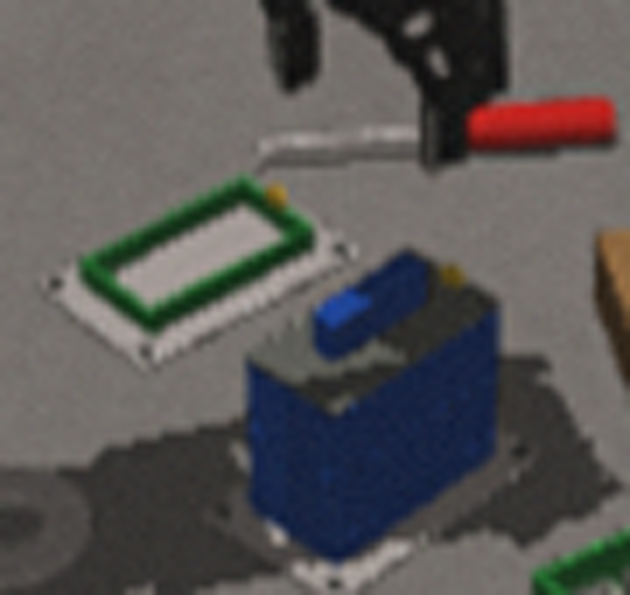

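View pics/b2_top.png

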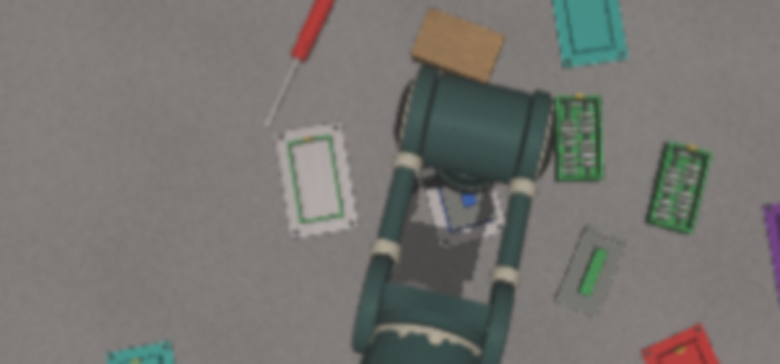

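Emit:
arm_command(rows=[{"xyz":[-0.0344,0.0049,0],"delta_rot":[0,0,0],"gripper":0.085},{"xyz":[-0.0344,0.0049,0],"delta_rot":[0,0,0],"gripper":0.085},{"xyz":[-0.0344,0.0049,0],"delta_rot":[0,0,0],"gripper":0.085},{"xyz":[-0.0344,0.0049,0],"delta_rot":[0,0,0],"gripper":0.085},{"xyz":[-0.0344,0.0049,0],"delta_rot":[0,0,0],"gripper":0.085},{"xyz":[0,0,0.04],"delta_rot":[0,0,0.12],"gripper":0.085},{"xyz":[0,0,0.04],"delta_rot":[0,0,0.121],"gripper":0.085},{"xyz":[0,0,0.03],"delta_rot":[0,0,0],"gripper":0.085},{"xyz":[0,0,0.02],"delta_rot":[0,0,0],"gripper":0.085},{"xyz":[0,0,0],"delta_rot":[0,0,0],"gripper":0.085},{"xyz":[0,0,0],"delta_rot":[0,0,0],"gripper":0.085},{"xyz":[0,0,0],"delta_rot":[0,0,0],"gripper":0.085}])

```text
time: 26.2
tool_pos: [0.6159, -0.268, 0.0825]
tcp_rot: [2.215, 2.225, 0.001]
wrist_force: [-1.2, 0.2, 0.5]
width: 0.994
```

```bash
python3 plan.py 0.6141 -0.2673 0.012 0.004; python3 snap.py b3
```

```text
t 26.2 pos [ 0.6159 -0.268   0.0825] A 1.575 tilt [ 0.0016 -0.0008] F [-1.2  0.2  0.5] w 84.9 q6 -2.02
tool shift [ 0.0008 -0.0019  0.0705] rot z 0.000 horiz 0.002
full rotvec [0.0016 0.0008 0.0003]
shift if turned first [ 0.0007 -0.0018  0.0705]
```

View pics/b3_side.png

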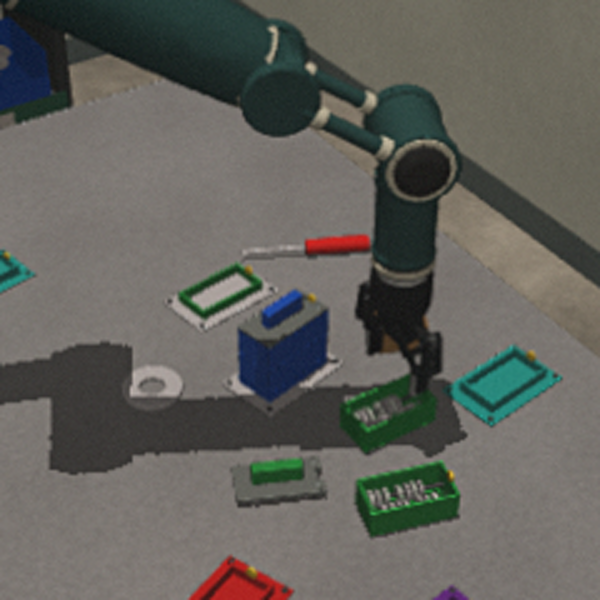

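Emit:
arm_command(rows=[{"xyz":[0.0007,-0.0018,0.02],"delta_rot":[0,0,0],"gripper":0.085},{"xyz":[0,0,0.02],"delta_rot":[0,0,0],"gripper":0.085},{"xyz":[0,0,0.018],"delta_rot":[0,0,0],"gripper":0.085},{"xyz":[0,0,0.012],"delta_rot":[0,0,0],"gripper":0.085},{"xyz":[0,0,0],"delta_rot":[0,0,0],"gripper":0.085},{"xyz":[0,0,0],"delta_rot":[0,0,0],"gripper":0.05},{"xyz":[0,0,0],"delta_rot":[0,0,0],"gripper":0.05},{"xyz":[0,0,0],"delta_rot":[0,0,0],"gripper":0.05},{"xyz":[0,0,0],"delta_rot":[0,0,0],"gripper":0.05},{"xyz":[0,0,0],"delta_rot":[0,0,0],"gripper":0.05},{"xyz":[0,0,0],"delta_rot":[0,0,0],"gripper":0.05}], force=80)

```text
time: 27.4
tool_pos: [0.6145, -0.2676, 0.0129]
tcp_rot: [2.215, 2.224, 0.002]
wrist_force: [0.9, -0.5, 6.2]
width: 0.686
```

```bash
python3 plan.py 0.5653 0.0890 0.2 0.152
```

```text
t 27.4 pos [ 0.6145 -0.2676  0.0129] A 1.575 tilt [ 0.0027 -0.0012] F [ 0.9 -0.5  6.2] w 58.6 q6 -2.02
tool shift [ 0.3565 -0.0472 -0.1877] rot z -0.148 horiz 0.360
full rotvec [ 0.0026  0.0014 -0.1478]
shift if turned first [ 0.3599  0.0053 -0.1871]
```

Emit:
arm_command(rows=[{"xyz":[0,0,-0.01],"delta_rot":[0,0,0],"gripper":0.05},{"xyz":[0,0,-0.03],"delta_rot":[0,0,0],"gripper":0.05},{"xyz":[0,0,-0.04],"delta_rot":[0,0,0],"gripper":0.05},{"xyz":[0,0,-0.04],"delta_rot":[0,0,0],"gripper":0.05},{"xyz":[0,0,-0.04],"delta_rot":[0,0,0],"gripper":0.05},{"xyz":[0,0,-0.04],"delta_rot":[0,0,0],"gripper":0.05}])

```text
time: 28.0
tool_pos: [0.6119, -0.2665, 0.2118]
tcp_rot: [-2.215, -2.224, 0.002]
wrist_force: [0.6, 0.0, -3.3]
width: 0.689
```

Emit:
arm_command(rows=[{"xyz":[0.0396,-0.0052,0],"delta_rot":[0,0,0],"gripper":0.05},{"xyz":[0.0396,-0.0052,0],"delta_rot":[0,0,0],"gripper":0.05},{"xyz":[0.0396,-0.0052,0],"delta_rot":[0,0,0],"gripper":0.05},{"xyz":[0.0396,-0.0052,0],"delta_rot":[0,0,0],"gripper":0.05},{"xyz":[0.0396,-0.0052,0],"delta_rot":[0,0,0],"gripper":0.05},{"xyz":[0.0396,-0.0052,0],"delta_rot":[0,0,0],"gripper":0.05},{"xyz":[0.0396,-0.0052,0],"delta_rot":[0,0,0],"gripper":0.05},{"xyz":[0.0396,-0.0052,0],"delta_rot":[0,0,0],"gripper":0.05},{"xyz":[0.0396,-0.0052,0],"delta_rot":[0,0,0],"gripper":0.05},{"xyz":[0,0,0.02],"delta_rot":[0,0,-0.074],"gripper":0.05},{"xyz":[0,0,0.03],"delta_rot":[0,0,-0.074],"gripper":0.05},{"xyz":[0,0,0.03],"delta_rot":[0,0,0],"gripper":0.05}])

```text
time: 29.2
tool_pos: [0.5642, 0.0898, 0.1304]
tcp_rot: [-2.043, -2.387, 0.001]
wrist_force: [0.5, -0.5, -3.2]
width: 0.684
```

Emit:
arm_command(rows=[{"xyz":[0,0,0.03],"delta_rot":[0,0,0],"gripper":0.05},{"xyz":[0,0,0.02],"delta_rot":[0,0,0],"gripper":0.05},{"xyz":[0,0,0.01],"delta_rot":[0,0,0],"gripper":0.05},{"xyz":[0,0,0],"delta_rot":[0,0,0],"gripper":0.05},{"xyz":[0,0,0],"delta_rot":[0,0,0],"gripper":0.05},{"xyz":[0,0,0],"delta_rot":[0,0,0],"gripper":0.05}])

```text
time: 29.8
tool_pos: [0.5662, 0.0893, 0.073]
tcp_rot: [2.045, 2.382, 0.003]
wrist_force: [0.8, -0.4, -2.6]
width: 0.69
```

```bash
python3 plan.py 0.5657 0.0891 0.0279 0.152; python3 snap.py b4; python3 -c "
from lib import *
c=np.load('side_b4.npz');cv2.imwrite('pics/b4z.png',cv2.resize(c['pixels'][120:205,200:290,::-1],None,fx=7,fy=7,interpolation=cv2.INTER_CUBIC))"
```

```text
t 29.8 pos [0.5662 0.0893 0.073 ] A 1.723 tilt [0.0028 0.0003] F [ 0.8 -0.4 -2.6] w 58.9 q6 -1.61
tool shift [-0.0001 -0.0007  0.0451] rot z 0.000 horiz 0.001
full rotvec [0.0028 0.0002 0.0001]
shift if turned first [-0.0001 -0.0006  0.0451]
```

View pics/b4z.png

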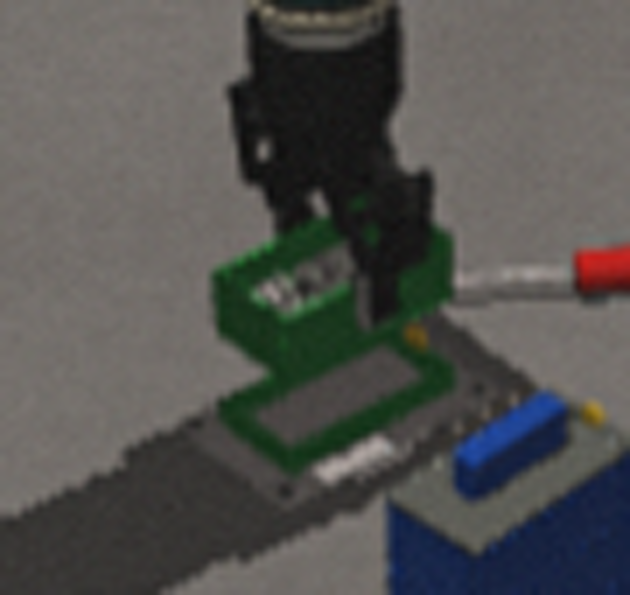

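Emit:
arm_command(rows=[{"xyz":[0,-0.0004,0.02],"delta_rot":[0,0,0],"gripper":0.05},{"xyz":[0,0,0.01],"delta_rot":[0,0,0],"gripper":0.05},{"xyz":[0,0,0.005],"delta_rot":[0,0,0],"gripper":0.05},{"xyz":[0,0,0.003],"delta_rot":[0,0,0],"gripper":0.05},{"xyz":[0,0,0.002],"delta_rot":[0,0,0],"gripper":0.05},{"xyz":[0,0,0],"delta_rot":[0,0,0],"gripper":0.05},{"xyz":[0,0,0],"delta_rot":[0,0,0],"gripper":0.05}])

```text
time: 30.6
tool_pos: [0.5649, 0.0892, 0.0317]
tcp_rot: [2.046, 2.384, 0.001]
wrist_force: [0.1, 0.8, -2.2]
width: 0.691
```

Emit:
arm_command(rows=[{"xyz":[0,0,0.003],"delta_rot":[0,0,0],"gripper":0.05},{"xyz":[0,0,0.002],"delta_rot":[0,0,0],"gripper":0.05},{"xyz":[0,0,0],"delta_rot":[0,0,0],"gripper":0.05},{"xyz":[0,0,0],"delta_rot":[0,0,0],"gripper":0.05}])

```text
time: 31.0
tool_pos: [0.5652, 0.0893, 0.0278]
tcp_rot: [2.046, 2.383, 0.001]
wrist_force: [-2.1, 0.1, 6.8]
width: 0.688
```

Seated (predicted 0.0279). Release and head to g2.

Emit:
arm_command(rows=[{"xyz":[0,0,0],"delta_rot":[0,0,0],"gripper":0.085},{"xyz":[0,0,0],"delta_rot":[0,0,0],"gripper":0.085},{"xyz":[0,0,0],"delta_rot":[0,0,0],"gripper":0.085},{"xyz":[0,0,0],"delta_rot":[0,0,0],"gripper":0.085},{"xyz":[0,0,-0.01],"delta_rot":[0,0,0],"gripper":0.085},{"xyz":[0,0,-0.03],"delta_rot":[0,0,0],"gripper":0.085},{"xyz":[0,0,-0.04],"delta_rot":[0,0,0],"gripper":0.085},{"xyz":[0,0,-0.04],"delta_rot":[0,0,0],"gripper":0.085},{"xyz":[0,0,-0.04],"delta_rot":[0,0,0],"gripper":0.085},{"xyz":[0,0,-0.03],"delta_rot":[0,0,0],"gripper":0.085},{"xyz":[0,0,0],"delta_rot":[0,0,0],"gripper":0.085}])

```text
time: 32.1
tool_pos: [0.5683, 0.0896, 0.2236]
tcp_rot: [2.041, 2.378, 0.014]
wrist_force: [1.0, 0.8, 0.6]
width: 0.998
```

```bash
python3 snap.py b5; python3 meas.py b5 g2 gc; python3 plan.py 0.5452 -0.4020 0.2 -0.275
```

```text
g2 35 [ 0.5453 -0.4022] [ 0.5453 -0.4023] ang -0.273 L 118.7 W 67.2
g2 60 [ 0.5449 -0.4015] [ 0.545  -0.4017] ang -0.278 L 114.2 W 62.7
gc 35 [ 0.4335 -0.2813] [ 0.4334 -0.2813] ang -0.415 L 68.0 W 21.3
gc 60 [ 0.4336 -0.2811] [ 0.4334 -0.2811] ang -0.410 L 64.4 W 17.6
t 32.2 pos [0.5652 0.0893 0.2179] A 1.723 tilt [0.0028 0.0003] F [-0.6  0.3 -0.8] w 85.1 q6 -1.61
tool shift [-0.4825 -0.0943  0.0177] rot z 0.427 horiz 0.492
full rotvec [ 0.0028 -0.0005  0.4272]
shift if turned first [-0.4782  0.1142  0.0179]
```

View pics/b5_side.png

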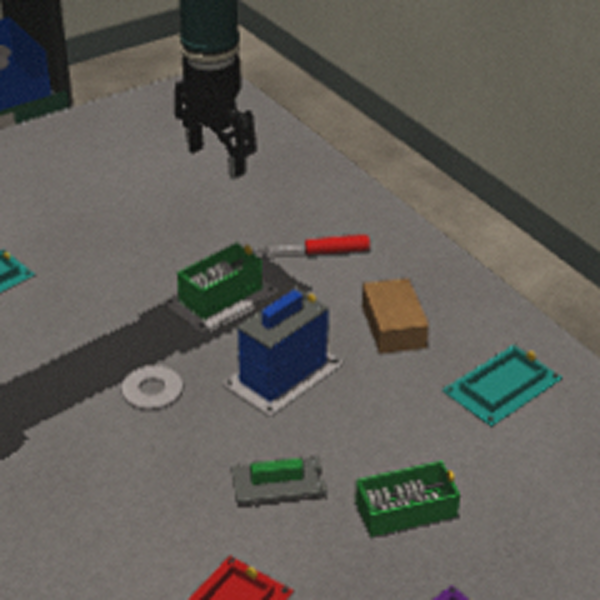

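Emit:
arm_command(rows=[{"xyz":[-0.0402,-0.0079,0],"delta_rot":[0,0,0],"gripper":0.085},{"xyz":[-0.0402,-0.0079,0],"delta_rot":[0,0,0],"gripper":0.085},{"xyz":[-0.0402,-0.0079,0],"delta_rot":[0,0,0],"gripper":0.085},{"xyz":[-0.0402,-0.0079,0],"delta_rot":[0,0,0],"gripper":0.085},{"xyz":[-0.0402,-0.0079,0],"delta_rot":[0,0,0],"gripper":0.085},{"xyz":[-0.0402,-0.0079,0],"delta_rot":[0,0,0],"gripper":0.085},{"xyz":[-0.0402,-0.0079,0],"delta_rot":[0,0,0],"gripper":0.085},{"xyz":[-0.0402,-0.0079,0],"delta_rot":[0,0,0],"gripper":0.085},{"xyz":[-0.0402,-0.0079,0],"delta_rot":[0,0,0],"gripper":0.085},{"xyz":[-0.0402,-0.0079,0],"delta_rot":[0,0,0],"gripper":0.085},{"xyz":[-0.0402,-0.0079,0],"delta_rot":[0,0,0],"gripper":0.085},{"xyz":[-0.0402,-0.0079,0],"delta_rot":[0,0,0],"gripper":0.085}])

```text
time: 33.4
tool_pos: [0.5425, -0.4028, 0.2135]
tcp_rot: [-2.043, -2.38, 0.0]
wrist_force: [0.4, -0.3, 0.3]
width: 0.996
```

Emit:
arm_command(rows=[{"xyz":[0,0,0.03],"delta_rot":[0,0,0.107],"gripper":0.085},{"xyz":[0,0,0.04],"delta_rot":[0,0,0.107],"gripper":0.085},{"xyz":[0,0,0.03],"delta_rot":[0,0,0.107],"gripper":0.085},{"xyz":[0,0,0.03],"delta_rot":[0,0,0.106],"gripper":0.085},{"xyz":[0,0,0],"delta_rot":[0,0,0],"gripper":0.085},{"xyz":[0,0,0],"delta_rot":[0,0,0],"gripper":0.085},{"xyz":[0,0,0],"delta_rot":[0,0,0],"gripper":0.085}])

```text
time: 34.1
tool_pos: [0.5448, -0.4026, 0.0878]
tcp_rot: [2.501, 1.897, 0.001]
wrist_force: [-0.4, 0.5, 0.8]
width: 0.996
```

```bash
python3 plan.py 0.5452 -0.4020 0.012 -0.275; python3 snap.py b6
```

```text
t 34.1 pos [ 0.5448 -0.4026  0.0878] A 1.298 tilt [ 0.0017 -0.0013] F [-0.4  0.5  0.8] w 85.1 q6 -1.97
tool shift [0.0008 0.0001 0.0758] rot z 0.002 horiz 0.001
full rotvec [0.0019 0.0008 0.0021]
shift if turned first [0.0007 0.0002 0.0758]
```

View pics/b6_side.png

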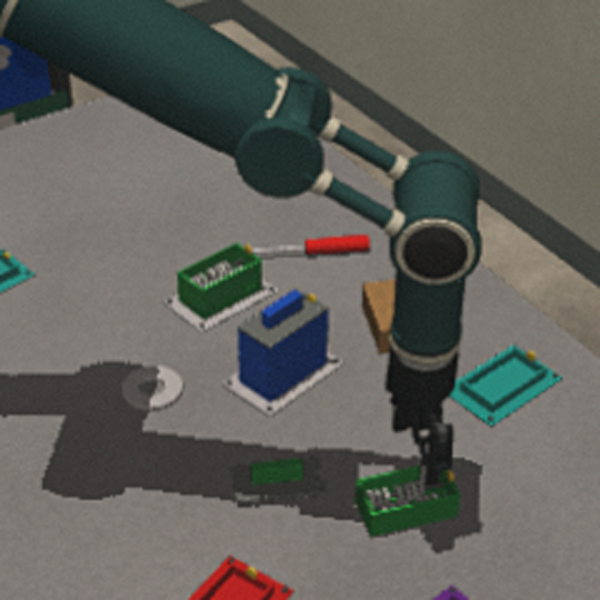

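Emit:
arm_command(rows=[{"xyz":[0.0007,0,0.02],"delta_rot":[0,0,0],"gripper":0.085},{"xyz":[0,0,0.02],"delta_rot":[0,0,0],"gripper":0.085},{"xyz":[0,0,0.02],"delta_rot":[0,0,0],"gripper":0.085},{"xyz":[0,0,0.014],"delta_rot":[0,0,0],"gripper":0.085},{"xyz":[0,0,0],"delta_rot":[0,0,0],"gripper":0.085},{"xyz":[0,0,0],"delta_rot":[0,0,0],"gripper":0.05},{"xyz":[0,0,0],"delta_rot":[0,0,0],"gripper":0.05},{"xyz":[0,0,0],"delta_rot":[0,0,0],"gripper":0.05},{"xyz":[0,0,0],"delta_rot":[0,0,0],"gripper":0.05},{"xyz":[0,0,0],"delta_rot":[0,0,0],"gripper":0.05},{"xyz":[0,0,0],"delta_rot":[0,0,0],"gripper":0.05}], force=80)

```text
time: 35.3
tool_pos: [0.5456, -0.4024, 0.0145]
tcp_rot: [2.502, 1.894, 0.002]
wrist_force: [0.6, 0.0, 6.7]
width: 0.686
```

```bash
python3 plan.py 0.5653 0.0890 0.2 0.152
```

```text
t 35.3 pos [ 0.5456 -0.4024  0.0145] A 1.296 tilt [ 0.003  -0.0022] F [0.6 0.  6.7] w 58.6 q6 -1.97
tool shift [ 0.4781 -0.1137 -0.1866] rot z -0.427 horiz 0.491
full rotvec [ 0.0032  0.0021 -0.4267]
shift if turned first [ 0.4828  0.0939 -0.1855]
```

Emit:
arm_command(rows=[{"xyz":[0,0,-0.01],"delta_rot":[0,0,0],"gripper":0.05},{"xyz":[0,0,-0.03],"delta_rot":[0,0,0],"gripper":0.05},{"xyz":[0,0,-0.04],"delta_rot":[0,0,0],"gripper":0.05},{"xyz":[0,0,-0.04],"delta_rot":[0,0,0],"gripper":0.05},{"xyz":[0,0,-0.04],"delta_rot":[0,0,0],"gripper":0.05},{"xyz":[0,0,-0.04],"delta_rot":[0,0,0],"gripper":0.05}])

```text
time: 35.9
tool_pos: [0.543, -0.4007, 0.213]
tcp_rot: [-2.503, -1.895, 0.001]
wrist_force: [0.3, -0.6, -3.7]
width: 0.688
```

Emit:
arm_command(rows=[{"xyz":[0.0398,-0.0095,0],"delta_rot":[0,0,0],"gripper":0.05},{"xyz":[0.0398,-0.0095,0],"delta_rot":[0,0,0],"gripper":0.05},{"xyz":[0.0398,-0.0095,0],"delta_rot":[0,0,0],"gripper":0.05},{"xyz":[0.0398,-0.0095,0],"delta_rot":[0,0,0],"gripper":0.05},{"xyz":[0.0398,-0.0095,0],"delta_rot":[0,0,0],"gripper":0.05},{"xyz":[0.0398,-0.0095,0],"delta_rot":[0,0,0],"gripper":0.05},{"xyz":[0.0398,-0.0095,0],"delta_rot":[0,0,0],"gripper":0.05},{"xyz":[0.0398,-0.0095,0],"delta_rot":[0,0,0],"gripper":0.05},{"xyz":[0.0398,-0.0095,0],"delta_rot":[0,0,0],"gripper":0.05},{"xyz":[0.0398,-0.0095,0],"delta_rot":[0,0,0],"gripper":0.05},{"xyz":[0.0398,-0.0095,0],"delta_rot":[0,0,0],"gripper":0.05},{"xyz":[0.0398,-0.0095,0],"delta_rot":[0,0,0],"gripper":0.05}])

```text
time: 37.1
tool_pos: [0.5628, 0.0907, 0.2117]
tcp_rot: [-2.504, -1.896, 0.003]
wrist_force: [0.9, 0.6, -3.2]
width: 0.689
```

Emit:
arm_command(rows=[{"xyz":[0,0,0.02],"delta_rot":[0,0,-0.107],"gripper":0.05},{"xyz":[0,0,0.02],"delta_rot":[0,0,-0.107],"gripper":0.05},{"xyz":[0,0,0.02],"delta_rot":[0,0,-0.107],"gripper":0.05},{"xyz":[0,0,0.02],"delta_rot":[0,0,-0.106],"gripper":0.05},{"xyz":[0,0,0],"delta_rot":[0,0,0],"gripper":0.05},{"xyz":[0,0,0],"delta_rot":[0,0,0],"gripper":0.05},{"xyz":[0,0,0],"delta_rot":[0,0,0],"gripper":0.05}])

```text
time: 37.8
tool_pos: [0.5648, 0.0893, 0.1335]
tcp_rot: [2.048, 2.381, 0.002]
wrist_force: [-1.4, -0.4, -2.9]
width: 0.689
```

```bash
python3 plan.py 0.5657 0.0891 0.0695 0.152; python3 snap.py b7; python3 -c "
from lib import *
c=np.load('side_b7.npz');cv2.imwrite('pics/b7z.png',cv2.resize(c['pixels'][105:190,200:290,::-1],None,fx=7,fy=7,interpolation=cv2.INTER_CUBIC))"
```

```text
t 37.8 pos [0.5648 0.0893 0.1335] A 1.721 tilt [0.0017 0.0002] F [-1.4 -0.4 -2.9] w 58.8 q6 -1.61
tool shift [-0.0003  0.0008  0.064 ] rot z -0.002 horiz 0.001
full rotvec [ 0.0017  0.0001 -0.0017]
shift if turned first [-0.0003  0.0009  0.064 ]
```

View pics/b7z.png

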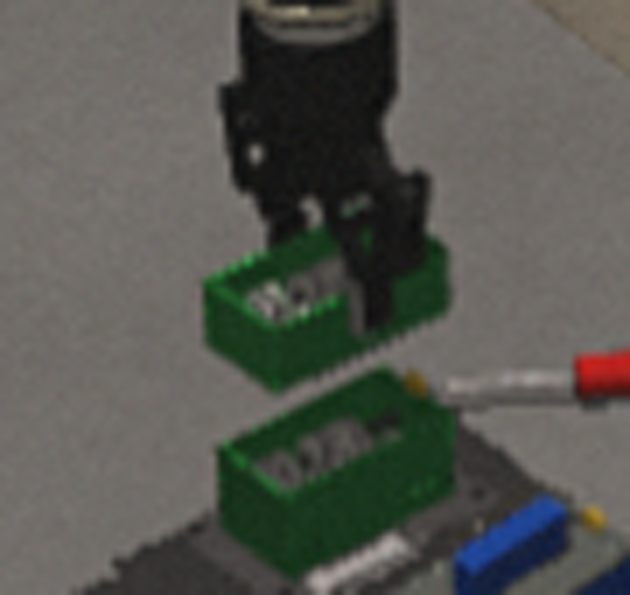

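Emit:
arm_command(rows=[{"xyz":[0,0.0004,0.02],"delta_rot":[0,0,-0.002],"gripper":0.05},{"xyz":[0,0,0.02],"delta_rot":[0,0,0],"gripper":0.05},{"xyz":[0,0,0.01],"delta_rot":[0,0,0],"gripper":0.05},{"xyz":[0,0,0.005],"delta_rot":[0,0,0],"gripper":0.05},{"xyz":[0,0,0.003],"delta_rot":[0,0,0],"gripper":0.05},{"xyz":[0,0,0],"delta_rot":[0,0,0],"gripper":0.05},{"xyz":[0,0,0],"delta_rot":[0,0,0],"gripper":0.05}])

```text
time: 38.6
tool_pos: [0.5652, 0.0894, 0.0752]
tcp_rot: [2.043, 2.385, 0.002]
wrist_force: [-0.3, 0.2, -3.5]
width: 0.684
```

Emit:
arm_command(rows=[{"xyz":[0,0,0.003],"delta_rot":[0,0,0],"gripper":0.05},{"xyz":[0,0,0.003],"delta_rot":[0,0,0],"gripper":0.05},{"xyz":[0,0,0],"delta_rot":[0,0,0],"gripper":0.05},{"xyz":[0,0,0],"delta_rot":[0,0,0],"gripper":0.05}])

```text
time: 39.0
tool_pos: [0.5652, 0.0894, 0.0694]
tcp_rot: [2.043, 2.385, 0.002]
wrist_force: [-1.2, -0.7, 5.0]
width: 0.683
```

Seated at 0.0694 (predicted 0.0695). Release.

Emit:
arm_command(rows=[{"xyz":[0,0,0],"delta_rot":[0,0,0],"gripper":0.085},{"xyz":[0,0,0],"delta_rot":[0,0,0],"gripper":0.085},{"xyz":[0,0,0],"delta_rot":[0,0,0],"gripper":0.085},{"xyz":[0,0,0],"delta_rot":[0,0,0],"gripper":0.085},{"xyz":[0,0,-0.01],"delta_rot":[0,0,0],"gripper":0.085},{"xyz":[0,0,-0.03],"delta_rot":[0,0,0],"gripper":0.085},{"xyz":[0,0,-0.04],"delta_rot":[0,0,0],"gripper":0.085},{"xyz":[0,0,-0.04],"delta_rot":[0,0,0],"gripper":0.085},{"xyz":[0,0,-0.02],"delta_rot":[0,0,0],"gripper":0.085},{"xyz":[0,0,0],"delta_rot":[0,0,0],"gripper":0.085}])

```text
time: 40.0
tool_pos: [0.5675, 0.0897, 0.214]
tcp_rot: [2.04, 2.381, 0.011]
wrist_force: [0.5, 0.2, -0.6]
width: 0.995
```

```bash
python3 snap.py b8; python3 meas.py b8 gc; python3 plan.py 0.4335 -0.2811 0.2 -0.41
```

```text
gc 35 [ 0.4335 -0.2813] [ 0.4335 -0.2813] ang -0.413 L 68.0 W 21.3
gc 60 [ 0.4337 -0.2811] [ 0.4335 -0.281 ] ang -0.410 L 64.1 W 17.4
t 40.1 pos [0.5645 0.0894 0.2089] A 1.725 tilt [0.0012 0.0001] F [-0.3 -0.4 -1. ] w 85.1 q6 -1.61
tool shift [-0.3459 -0.1864  0.0087] rot z 0.564 horiz 0.393
full rotvec [ 1.200e-03 -3.000e-04  5.642e-01]
shift if turned first [-0.392   0.0275  0.0089]
```

View pics/b8_side.png

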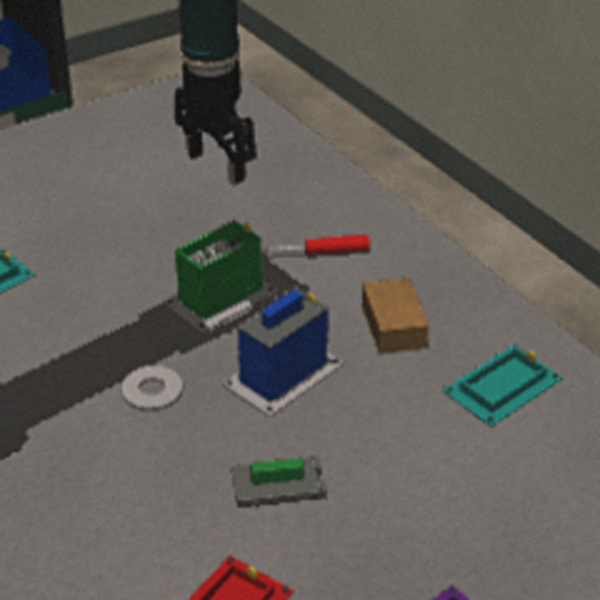

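View pics/b8_top.png

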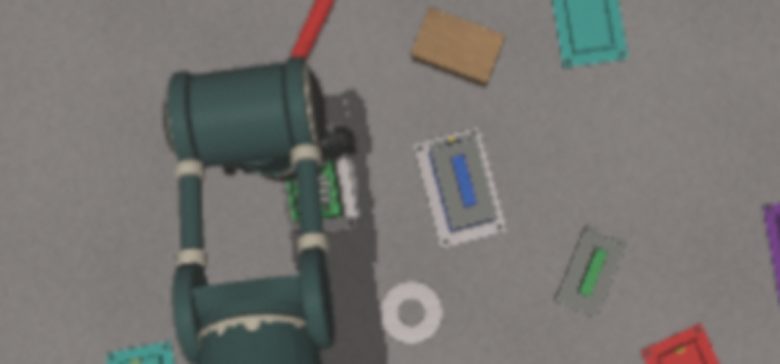

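```bash
python3 -c "
from lib import *
c=np.load('side_b8.npz');a=cv2.resize(c['pixels'][235:270,245:295,::-1],None,fx=8,fy=8,interpolation=cv2.INTER_CUBIC)
c=np.load('top_b8.npz');b=cv2.resize(c['pixels'][190:240,285:335,::-1],None,fx=8,fy=8,interpolation=cv2.INTER_CUBIC)
a=cv2.convertScaleAbs(cv2.copyMakeBorder(a,0,120,0,0,0),alpha=1.8,beta=-60);b=cv2.convertScaleAbs(b,alpha=2,beta=-90)
cv2.imwrite('pics/gcz.png',np.hstack([a,b]))"
```

```text
(no output)
```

View pics/gcz.png

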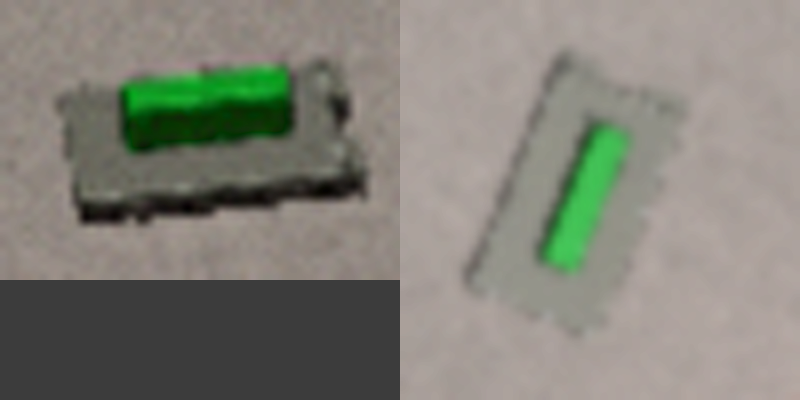

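Emit:
arm_command(rows=[{"xyz":[-0.0384,-0.0207,0],"delta_rot":[0,0,0],"gripper":0.05},{"xyz":[-0.0384,-0.0207,0],"delta_rot":[0,0,0],"gripper":0.05},{"xyz":[-0.0384,-0.0207,0],"delta_rot":[0,0,0],"gripper":0.05},{"xyz":[-0.0384,-0.0207,0],"delta_rot":[0,0,0],"gripper":0.05},{"xyz":[-0.0384,-0.0207,0],"delta_rot":[0,0,0],"gripper":0.05},{"xyz":[-0.0384,-0.0207,0],"delta_rot":[0,0,0],"gripper":0.05},{"xyz":[-0.0384,-0.0207,0],"delta_rot":[0,0,0],"gripper":0.05},{"xyz":[-0.0384,-0.0207,0],"delta_rot":[0,0,0],"gripper":0.05},{"xyz":[-0.0384,-0.0207,0],"delta_rot":[0,0,0],"gripper":0.05},{"xyz":[0,0,0],"delta_rot":[0,0,0],"gripper":0.05}])

```text
time: 41.1
tool_pos: [0.4305, -0.2843, 0.206]
tcp_rot: [-2.048, -2.378, 0.004]
wrist_force: [0.3, 0.8, -0.3]
width: 0.586
```

Emit:
arm_command(rows=[{"xyz":[0,0,0.03],"delta_rot":[0,0,0.141],"gripper":0.05},{"xyz":[0,0,0.04],"delta_rot":[0,0,0.141],"gripper":0.05},{"xyz":[0,0,0.03],"delta_rot":[0,0,0.141],"gripper":0.05},{"xyz":[0,0,0.03],"delta_rot":[0,0,0.141],"gripper":0.05},{"xyz":[0,0,0],"delta_rot":[0,0,0],"gripper":0.05},{"xyz":[0,0,0],"delta_rot":[0,0,0],"gripper":0.05},{"xyz":[0,0,0],"delta_rot":[0,0,0],"gripper":0.05}])

```text
time: 41.8
tool_pos: [0.4344, -0.2811, 0.0795]
tcp_rot: [2.623, 1.726, 0.001]
wrist_force: [0.7, -0.8, 0.4]
width: 0.588
```

```bash
python3 snap.py b9; python3 plan.py 0.4335 -0.2811 0.019 -0.411
```

```text
t 41.9 pos [ 0.4348 -0.2816  0.0802] A 1.163 tilt [ 0.0028 -0.002 ] F [ 1.1 -0.3  0.1] w 50.2 q6 -1.79
tool shift [-0.0001 -0.0016  0.0612] rot z 0.003 horiz 0.002
full rotvec [0.0034 0.0007 0.0028]
shift if turned first [-0.0001 -0.0014  0.0612]
```

View pics/b9_side.png

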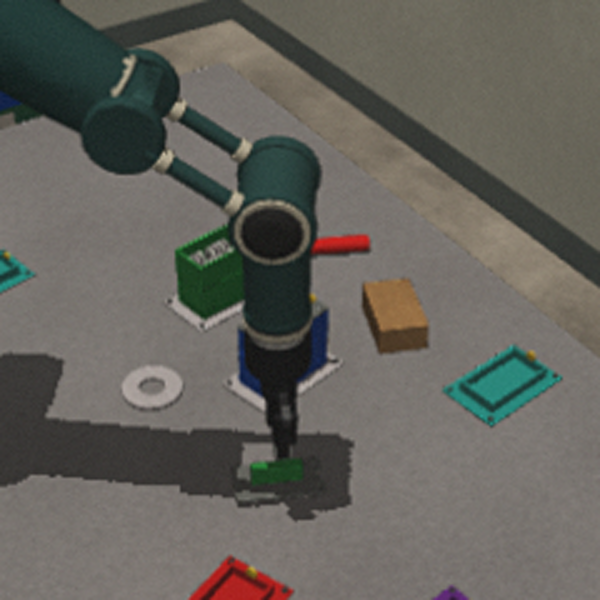

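Emit:
arm_command(rows=[{"xyz":[0,-0.001,0.02],"delta_rot":[0,0,0],"gripper":0.05},{"xyz":[0,0,0.02],"delta_rot":[0,0,0],"gripper":0.05},{"xyz":[0,0,0.015],"delta_rot":[0,0,0],"gripper":0.05},{"xyz":[0,0,0.005],"delta_rot":[0,0,0],"gripper":0.05},{"xyz":[0,0,0],"delta_rot":[0,0,0],"gripper":0.05},{"xyz":[0,0,0],"delta_rot":[0,0,0],"gripper":0.005},{"xyz":[0,0,0],"delta_rot":[0,0,0],"gripper":0.005},{"xyz":[0,0,0],"delta_rot":[0,0,0],"gripper":0.005},{"xyz":[0,0,0],"delta_rot":[0,0,0],"gripper":0.005},{"xyz":[0,0,0],"delta_rot":[0,0,0],"gripper":0.005},{"xyz":[0,0,0],"delta_rot":[0,0,0],"gripper":0.005},{"xyz":[0,0,0],"delta_rot":[0,0,0],"gripper":0.005}], force=80)

```text
time: 43.1
tool_pos: [0.4336, -0.2811, 0.0198]
tcp_rot: [2.625, 1.722, 0.002]
wrist_force: [-0.8, 0.8, 6.6]
width: 0.166
```

```bash
python3 plan.py 0.5653 0.0890 0.2 0.152
```

```text
t 43.1 pos [ 0.4336 -0.2811  0.0198] A 1.161 tilt [ 0.0021 -0.0015] F [-0.8  0.8  6.6] w 14.2 q6 -1.78
tool shift [ 0.3919 -0.0262 -0.1805] rot z -0.562 horiz 0.393
full rotvec [ 0.0023  0.0012 -0.5617]
shift if turned first [ 0.3459  0.1862 -0.1802]
```

Emit:
arm_command(rows=[{"xyz":[0,0,-0.01],"delta_rot":[0,0,0],"gripper":0.005},{"xyz":[0,0,-0.03],"delta_rot":[0,0,0],"gripper":0.005},{"xyz":[0,0,-0.04],"delta_rot":[0,0,0],"gripper":0.005},{"xyz":[0,0,-0.04],"delta_rot":[0,0,0],"gripper":0.005},{"xyz":[0,0,-0.04],"delta_rot":[0,0,0],"gripper":0.005},{"xyz":[0,0,-0.035],"delta_rot":[0,0,0],"gripper":0.005}])

```text
time: 43.7
tool_pos: [0.4323, -0.2803, 0.2158]
tcp_rot: [2.626, 1.722, 0.001]
wrist_force: [1.6, -0.9, -1.4]
width: 0.164
```

Emit:
arm_command(rows=[{"xyz":[0.0391,-0.0028,0],"delta_rot":[0,0,0],"gripper":0.005},{"xyz":[0.0391,-0.0028,0],"delta_rot":[0,0,0],"gripper":0.005},{"xyz":[0.0391,-0.0028,0],"delta_rot":[0,0,0],"gripper":0.005},{"xyz":[0.0391,-0.0028,0],"delta_rot":[0,0,0],"gripper":0.005},{"xyz":[0.0391,-0.0028,0],"delta_rot":[0,0,0],"gripper":0.005},{"xyz":[0.0391,-0.0028,0],"delta_rot":[0,0,0],"gripper":0.005},{"xyz":[0.0391,-0.0028,0],"delta_rot":[0,0,0],"gripper":0.005},{"xyz":[0.0391,-0.0028,0],"delta_rot":[0,0,0],"gripper":0.005},{"xyz":[0.0391,-0.0028,0],"delta_rot":[0,0,0],"gripper":0.005},{"xyz":[0.0391,-0.0028,0],"delta_rot":[0,0,0],"gripper":0.005}])

```text
time: 44.7
tool_pos: [0.5624, 0.0909, 0.2134]
tcp_rot: [-2.627, -1.723, 0.001]
wrist_force: [0.3, -0.7, -1.3]
width: 0.169
```

Emit:
arm_command(rows=[{"xyz":[0,0,0],"delta_rot":[0,0,-0.112],"gripper":0.005},{"xyz":[0,0,0.01],"delta_rot":[0,0,-0.112],"gripper":0.005},{"xyz":[0,0,0.01],"delta_rot":[0,0,-0.112],"gripper":0.005},{"xyz":[0,0,0.01],"delta_rot":[0,0,-0.112],"gripper":0.005},{"xyz":[0,0,0.01],"delta_rot":[0,0,-0.114],"gripper":0.005},{"xyz":[0,0,0],"delta_rot":[0,0,0],"gripper":0.005},{"xyz":[0,0,0],"delta_rot":[0,0,0],"gripper":0.005},{"xyz":[0,0,0],"delta_rot":[0,0,0],"gripper":0.005}])

```text
time: 45.5
tool_pos: [0.5629, 0.0894, 0.174]
tcp_rot: [2.048, 2.381, 0.001]
wrist_force: [-0.4, 0.0, -1.2]
width: 0.166
```

```bash
python3 plan.py 0.5628 0.0889 0.13 0.152; python3 snap.py c1; python3 -c "
from lib import *
c=np.load('side_c1.npz');cv2.imwrite('pics/c1z.png',cv2.resize(c['pixels'][105:190,200:290,::-1],None,fx=7,fy=7,interpolation=cv2.INTER_CUBIC))"
```

```text
t 45.5 pos [0.5629 0.0894 0.174 ] A 1.721 tilt [0.0009 0.0001] F [-0.4  0.  -1.2] w 14.2 q6 -1.61
tool shift [-0.0005 -0.0002  0.044 ] rot z -0.002 horiz 0.001
full rotvec [ 0.0009  0.     -0.0017]
shift if turned first [-0.0005 -0.0002  0.044 ]
```

View pics/c1z.png

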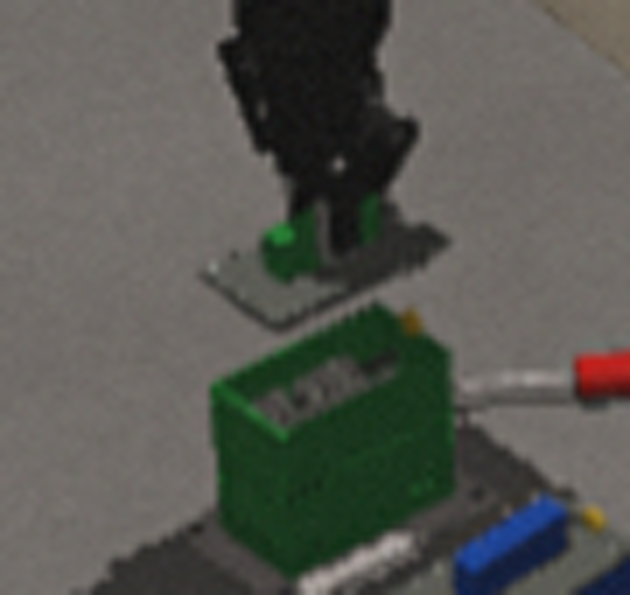

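Emit:
arm_command(rows=[{"xyz":[-0.0004,0,0.02],"delta_rot":[0,0,0],"gripper":0.005},{"xyz":[0,0,0.015],"delta_rot":[0,0,0],"gripper":0.005},{"xyz":[0,0,0.009],"delta_rot":[0,0,0],"gripper":0.005},{"xyz":[0,0,0.004],"delta_rot":[0,0,0],"gripper":0.005},{"xyz":[0,0,0.004],"delta_rot":[0,0,0],"gripper":0.005},{"xyz":[0,0,0.002],"delta_rot":[0,0,0],"gripper":0.005},{"xyz":[0,0,0],"delta_rot":[0,0,0],"gripper":0.005},{"xyz":[0,0,0],"delta_rot":[0,0,0],"gripper":0.005}])

```text
time: 46.4
tool_pos: [0.563, 0.089, 0.1198]
tcp_rot: [2.046, 2.383, 0.001]
wrist_force: [0.0, -0.3, -2.4]
width: 0.168
```

Emit:
arm_command(rows=[{"xyz":[0,0,0.002],"delta_rot":[0,0,0],"gripper":0.005},{"xyz":[0,0,0.002],"delta_rot":[0,0,0],"gripper":0.005},{"xyz":[0,0,0.001],"delta_rot":[0,0,0],"gripper":0.005},{"xyz":[0,0,0],"delta_rot":[0,0,0],"gripper":0.005},{"xyz":[0,0,0],"delta_rot":[0,0,0],"gripper":0.005}])

```text
time: 46.9
tool_pos: [0.5636, 0.0891, 0.1159]
tcp_rot: [2.045, 2.383, 0.003]
wrist_force: [-1.8, -0.6, 5.1]
width: 0.165
```

Emit:
arm_command(rows=[{"xyz":[0,0,0.0015],"delta_rot":[0,0,0],"gripper":0.005},{"xyz":[0,0,0.001],"delta_rot":[0,0,0],"gripper":0.005},{"xyz":[0,0,0],"delta_rot":[0,0,0],"gripper":0.005},{"xyz":[0,0,0],"delta_rot":[0,0,0],"gripper":0.005}])

```text
time: 47.3
tool_pos: [0.5641, 0.0892, 0.113]
tcp_rot: [2.045, 2.382, 0.004]
wrist_force: [2.2, 0.1, 3.9]
width: 0.164
```

Emit:
arm_command(rows=[{"xyz":[0,0,0.001],"delta_rot":[0,0,0],"gripper":0.005},{"xyz":[0,0,0.001],"delta_rot":[0,0,0],"gripper":0.005},{"xyz":[0,0,0],"delta_rot":[0,0,0],"gripper":0.005},{"xyz":[0,0,0],"delta_rot":[0,0,0],"gripper":0.005}])

```text
time: 47.7
tool_pos: [0.5631, 0.0891, 0.1098]
tcp_rot: [2.046, 2.383, 0.001]
wrist_force: [2.8, 0.4, 1.9]
width: 0.169
```

Snapped; at the predicted 0.1098. Press a little more against the stop to confirm.

Emit:
arm_command(rows=[{"xyz":[0,0,0.001],"delta_rot":[0,0,0],"gripper":0.005},{"xyz":[0,0,0.001],"delta_rot":[0,0,0],"gripper":0.005},{"xyz":[0,0,0],"delta_rot":[0,0,0],"gripper":0.005},{"xyz":[0,0,0],"delta_rot":[0,0,0],"gripper":0.005}])

```text
time: 48.1
tool_pos: [0.5632, 0.0891, 0.1097]
tcp_rot: [2.046, 2.383, 0.001]
wrist_force: [-2.0, -0.0, 12.4]
width: 0.168
```

Emit:
arm_command(rows=[{"xyz":[0,0,0.001],"delta_rot":[0,0,0],"gripper":0.005},{"xyz":[0,0,0],"delta_rot":[0,0,0],"gripper":0.005},{"xyz":[0,0,0],"delta_rot":[0,0,0],"gripper":0.005}])

```text
time: 48.4
tool_pos: [0.5632, 0.0891, 0.1097]
tcp_rot: [2.046, 2.383, 0.001]
wrist_force: [-4.4, -0.8, 17.9]
width: 0.166
```

Hard stop. Release, retreat toward the robot's left so the cameras see everything.

Emit:
arm_command(rows=[{"xyz":[0,0,-0.003],"delta_rot":[0,0,0],"gripper":0.05},{"xyz":[0,0,0],"delta_rot":[0,0,0],"gripper":0.05},{"xyz":[0,0,0],"delta_rot":[0,0,0],"gripper":0.05},{"xyz":[0,0,0],"delta_rot":[0,0,0],"gripper":0.05},{"xyz":[0,0,-0.01],"delta_rot":[0,0,0],"gripper":0.05},{"xyz":[0,0,-0.03],"delta_rot":[0,0,0],"gripper":0.05},{"xyz":[0,0,-0.04],"delta_rot":[0,0,0],"gripper":0.05},{"xyz":[0,0,-0.04],"delta_rot":[0,0,0],"gripper":0.05},{"xyz":[0,0,0],"delta_rot":[0,0,0],"gripper":0.05}])

```text
time: 49.3
tool_pos: [0.5669, 0.0895, 0.2379]
tcp_rot: [2.04, 2.377, 0.015]
wrist_force: [0.3, 0.2, 0.3]
width: 0.587
```

Emit:
arm_command(rows=[{"xyz":[0.04,0,0],"delta_rot":[0,0,0],"gripper":0.05},{"xyz":[0.04,0,0],"delta_rot":[0,0,0],"gripper":0.05},{"xyz":[0.04,0,0],"delta_rot":[0,0,0],"gripper":0.05},{"xyz":[0.04,0,0],"delta_rot":[0,0,0],"gripper":0.05},{"xyz":[0.04,0,0],"delta_rot":[0,0,0],"gripper":0.05},{"xyz":[0.04,0,0],"delta_rot":[0,0,0],"gripper":0.05},{"xyz":[0.04,0,0],"delta_rot":[0,0,0],"gripper":0.05},{"xyz":[0,0,0],"delta_rot":[0,0,0],"gripper":0.05},{"xyz":[0,0,0],"delta_rot":[0,0,0],"gripper":0.05}])

```text
time: 50.2
tool_pos: [0.5196, 0.3664, 0.2293]
tcp_rot: [2.043, 2.386, -0.002]
wrist_force: [0.7, -0.7, 0.0]
width: 0.589
```

```bash
python3 snap.py c2; python3 plan.py
python3 - <<'E'
from lib import *
c=np.load('side_c2.npz');cv2.imwrite('pics/c2z.png',cv2.resize(c['pixels'][125:225,210:310,::-1],None,fx=6,fy=6,interpolation=cv2.INTER_CUBIC))
T=np.load("top_c2.npz")
for k,col,r in (("bc","blue",(240,160,275,207)),("gc","green",(186,156,220,202))):
    for sm in (60,80): # handle midheight z: rim .1+.005+.0125
        a=roi_rect(T,col,r,.1175,sm,dbg=f"pics/f_{k}.png"); print(k,a[0].round(4),"ang %.3f L %.1f W %.1f"%a[2:])
P=cloud(T)
for k,p in (("b",(.5514,-.1067)),("g",(.5648,.0892))):
    d=np.hypot(P[...,0]-p[0],P[...,1]-p[1])<.004; print(k,"top z",np.median(P[...,2][d&(P[...,2]>.09)]).round(4))
E
```

```text
t 50.3 pos [0.5201 0.3649 0.2294] A 1.723 tilt [-0.0006 -0.001 ] F [ 0.3 -0.8 -0.1] w 50.2 q6 -1.15
bc [ 0.5483 -0.1117] ang 0.248 L 66.7 W 18.5
bc [ 0.5484 -0.1116] ang 0.251 L 65.0 W 16.8
gc [0.5625 0.0876] ang 0.147 L 65.4 W 17.7
gc [0.5625 0.0875] ang 0.146 L 62.7 W 15.1
b top z 0.1291
g top z 0.1293
```

View pics/c2z.png

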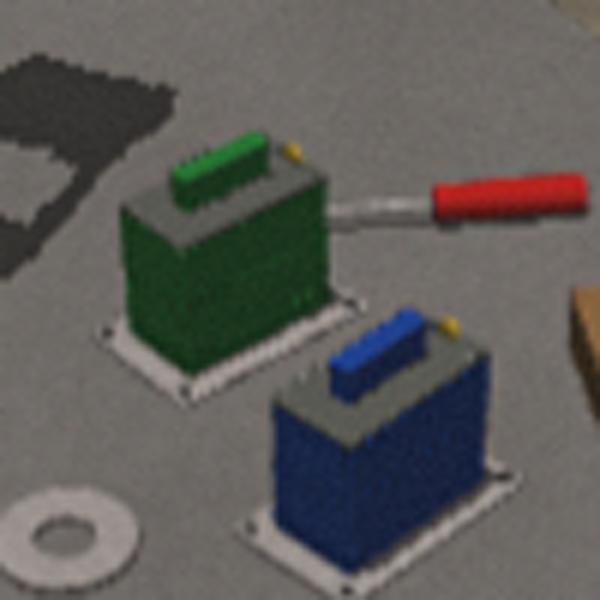

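View pics/c2_top.png

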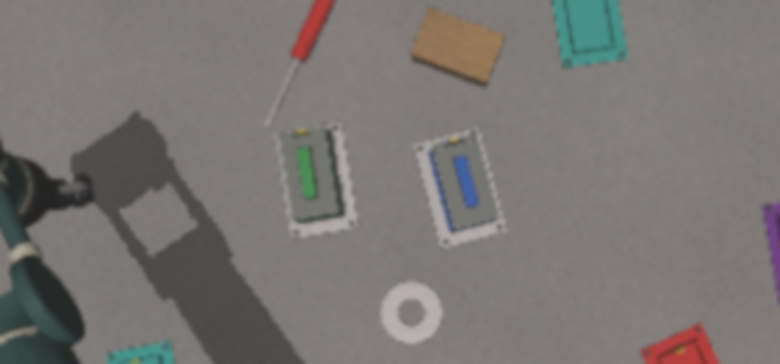

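Run:
```python
from lib import *
for t in ("b5","b6","b8","c2"):
    T=np.load(f"top_{t}.npz");S=np.load(f"side_{t}.npz")
    try: a=roi_rect(T,"blue",(245,160,272,207),.1175,70); print(t,"top bc",a[0].round(4),"ang %.3f L %.1f W %.1f"%a[2:])
    except Exception as e: print(t,"x")
T=np.load("top_c2.npz"); S=np.load("side_c2.npz")
up=8
for n,c,r in (("topb",T,(240,155,276,207)),("topg",T,(184,152,220,202))):
    u0,v0,u1,v1=r; cv2.imwrite(f"pics/{n}.png",cv2.resize(c["pixels"][v0:v1,u0:u1,::-1],None,fx=up,fy=up,interpolation=cv2.INTER_CUBIC))
a=cv2.imread("pics/topb.png");b=cv2.imread("pics/topg.png");b=cv2.copyMakeBorder(b,0,a.shape[0]-b.shape[0],0,0,0)
cv2.imwrite("pics/topbg.png",np.hstack([a,b]))
# two-view: handle centroids pixel -> triangulate
def cen(c,col,r,sm):
    u0,v0,u1,v1=r; hsv=cv2.cvtColor(c["pixels"][v0:v1,u0:u1],cv2.COLOR_RGB2HSV).astype(int)
    lo,hi={"blue":(98,130),"green":(45,85)}[col]
    m=((hsv[...,0]>=lo)&(hsv[...,0]<=hi)&(hsv[...,1]>sm)).astype(np.uint8)
    n,l,s,ce=cv2.connectedComponentsWithStats(m); i=1+np.argmax(s[1:,4]); return ce[i]+[u0,v0],s[i,4]
for col,rt,rs in (("blue",(248,165,268,200),(263,175,283,193)),("green",(190,160,212,197),(236,145,258,162))):
    ct,at=cen(T,col,rt,80);cs,as_=cen(S,col,rs,80); print(col,ct,at,cs,as_)
    o1,d1=rays(T,[ct]);o2,d2=rays(S,[cs]);d1=d1[0];d2=d2[0]
    k=np.linalg.lstsq(np.c_[d1,-d2],o2-o1,rcond=None)[0]
    print("tri",(o1+k[0]*d1).round(4),(o2+k[1]*d2).round(4))
```

```text
b5 top bc [ 0.5494 -0.1091] ang 0.249 L 66.0 W 17.6
b6 top bc [ 0.5495 -0.109 ] ang 0.248 L 65.8 W 17.7
b8 top bc [ 0.5495 -0.109 ] ang 0.243 L 65.8 W 17.8
c2 top bc [ 0.5484 -0.1117] ang 0.248 L 65.8 W 17.7
blue [258.92783505 179.44329897] 97 [272.47916667 183.69444444] 144
tri [ 0.5476 -0.1118  0.1216] [ 0.5466 -0.1113  0.1215]
green [197.57142857 175.77380952] 84 [246.33064516 152.99193548] 124
tri [0.5628 0.0874 0.1201] [0.562  0.0879 0.12  ]
```

View pics/topbg.png

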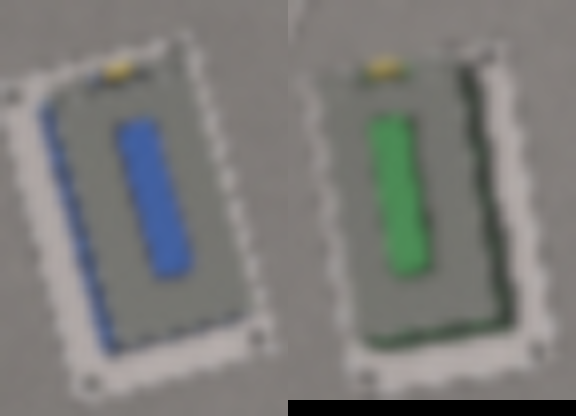

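Run:
```python
from workcell import read_camera
from lib import *
Ps=[]
for i in range(6):
    for n in ("top","side"):
        c=read_camera(n); P=cloud(c); Ps.append((n,P)) 
for k,p,th in (("b",(.5500,-.1100),.247),("g",(.5645,.088),.149)):
  for n in ("top","side"):
    A=[];H=[]
    for m,P in Ps:
        if m!=n: continue
        d=P[...,:2]-np.array(p); x=d[...,0]*np.cos(th)+d[...,1]*np.sin(th); y=-d[...,0]*np.sin(th)+d[...,1]*np.cos(th)
        z=P[...,2]
        s=(abs(x)<.045)&(abs(y)<.025)&(abs(y)>.013)&(z>.085)&(z<.13); A.append(np.c_[x[s],y[s],z[s]])
        s=(abs(x+.002)<.026)&(abs(y)<.005)&(z>.115); H.append(z[s])
    A=np.vstack(A); 
    f=np.linalg.lstsq(np.c_[A[:,:2],np.ones(len(A))],A[:,2],rcond=None)[0]; print(k,n,"plate z %.4f slopes %.3f %.3f n %d"%(f[2],f[0],f[1],len(A)),"handle top %.4f"%np.median(np.concatenate(H)))
```

```text
b top plate z 0.1045 slopes -0.002 -0.007 n 1188 handle top 0.1294
b side plate z 0.1038 slopes -0.003 0.005 n 469 handle top 0.1282
g top plate z 0.1045 slopes 0.002 -0.006 n 1190 handle top 0.1291
g side plate z 0.1041 slopes 0.010 0.094 n 411 handle top 0.1280
```

```bash
python3 -c "
from workcell import bot
print(bot.finish_job())"
```

```text
the job is handed in; nothing more can be done
None
```

I stacked all four trays, two on each dock of their own colour, pressed both covers home, and handed the job in at about 51 s. The hand-in reports no verdict.

**Seating:** each tray stopped within 0.1 mm of the height I predicted for it. Each cover clicked past its spring balls and hit a hard stop, blue at 111.4 mm TCP height against 111.5 predicted, green at 109.7 against 109.8.

**Height and level:** over six frames from the top camera, both cover plates lie at z ≈ 0.1045 m, where 0.105 m is fully seated. They are level within 0.01 rad.

**One reading disagrees:** the side camera gave a 0.094 rad slope for the green plate. The top camera and that side picture show it flat, so I put it down to noisy depth readings along the edge.

**Blue cover shift:** the blue cover moved about 3 mm towards -y between two late pictures, probably the knock you warned of. It is still seated and level, about 5 mm from the dock's middle (the limit is 12 mm), so I left it.

**Bystanders:** the screwdriver, carton and big washer look unmoved in the last pictures, though I did not measure them. The arm was clear of everything at hand-in.

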